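# Unclamp the finished reliefs and set them on the display ledge

## Robot

A 6-joint arm with a two-finger parallel gripper is mounted at the origin on the work surface. World frame = base frame: x ahead of the robot, y to its left, z up, the work surface at z = 0. Lengths are in mm, angles in rad, forces in N, time in s.
With the tool pointing down it reaches from about 350 to 850 mm from the base axis. Payload 8.1 kg.
Tool frame: the origin (TCP) lies on the mounting face of the last link; the fingertips stand 173 mm ahead of it and the grasp point (between the pads) lies 155 mm ahead of it (ctrl.grip_depth is the z of the grasp point in the tool frame, in mm); z points along the fingers, y is the line along which they close (so a half turn about z gives the same grasp; the last joint's range is limited). The gripper opens to 85 mm and grips with 20 to 120 N. Pads are 22 mm wide; open, the fingers measure 114 mm over their backs; the gripper's body (76 mm by 85 mm) begins 54 mm behind the grasp point. The pads swing forward as they close: fully open they stand 13 mm farther back than shut.
Start: joints at [-1.305, 0.13, 1.488, -0, 1.523, -0.085], TCP at [206.21, -563.457, 404.692] pointing down, gripper open.
Joint ranges: [-2.96, 2.96], [-0.89, 2.26], [0.02, 2.5], [-1.34, 4.48], [0, 2.73], [-2.66, 2.66]. Speed limits (rad/s): [2.39, 2.39, 2.79, 3.14, 3.14, 3.14].

## Interface

Orientations are given as a rotation vector (axis times angle).
In Python, from rig import ctrl, imaging gives the robot as it stands. The module is installed in compiled form; this text tells all that it offers.
- The arm moves only by the tool carry_out, never from a script. Its argument "motion" is a list that holds one entry, the list of rows, each a list of 7 numbers: the closure in counts, from 0 (fully open) to 255 (shut), then the shift along the tool's x, y, z in m, then the turn, a rotation vector about the tool's x, y, z in rad. In form: [[[hand, dx, dy, dz, wx, wy, wz], ...]]. A call has 1 to 20 rows; each row shifts and turns the commanded pose from where the row before left it, along the tool's axes as they then stand; what a row does not reach is not made up. A row lasts 1/10 s, in which the tool goes at most 50 mm and 8.59 degrees, less where a joint would pass 70% of its speed; a pose out of reach is approached as far as the arm can. A call is refused whole if a number of a shift passes 0.05 or a number of a turn 0.15, either way. A call with a gripper value outside its range is refused whole. The fingers move at their own pace and stop on an object; "grip_force" is the grip in N (left out, the last holds). Time passes only in rows, so rows that do not move let the fingers close. It gives the time, the measured TCP pose, the force, the opening and the grip force at its end, in the units of the state.
- ctrl.observe(): the state, without advancing time (a new reading comes with each control period).
- imaging.get_image(name): name is "side" or "top"; returns a dict with "pixels" (384x512x3 uint8, red, green, blue), "fx", "fy", "cx", "cy" (pixels), "k1" (the pictures are not rectified: a ray, as slopes to the right and down, at radius r is drawn at 1 + k1 r^2 times it, then the intrinsics apply), "world_from_camera" (4x4, takes a point from camera to world coordinates). Camera axes: x right, y down, z forward; pixel columns grow to the right and rows downward; lengths in mm; the calibration is good to about 2 mm. A picture is of the moment at which its call begins. There is no depth.
- ctrl.finish_job(): hands the job in; it is judged then, once.
The state is a dict: "clock": time; "joint_positions": joint angles; "joint_velocities": joint speeds; "joint_efforts": joint torques, N m; "eef_pos": TCP position; "tcp_rot": TCP orientation; "force": force on the tool from outside, world axes, zero at the start; "wrist_torque": the same for the moment, N m; "width": finger opening in mm; "finger_force": force on a finger pad.
Only numpy, scipy, OpenCV 4.12 (cv2) and the standard library are available. Lean on these libraries where they do the work, as an engineer would, in place of code of your own. Each camera call takes 0.05 s, during which the arm holds its last target. There are 200 camera calls.

## Task

The relief plaques held under the clamp bar are finished: with the ratchet spanner, slacken the clamp screw at least half a turn, swinging the handle back and forth and letting the ratchet slip on each return rather than lifting it off between strokes, and then lay the spanner back flat on its rubber mat. Draw every plaque out from under the slack bar and lean it on the display ledge, foot (plain margin) down and face out, its foot against the front lip and its back on the rail, clear of the ends and of one another. Do not pull at a plaque while the bar is tight, and leave the other things on the bench where they are.

Things in the scene. Friction and masses are not known exactly. Their poses are not given: they have to be found in the camera images.
- fixture: clamping board, fixed: plywood base 160 (x) by 280 mm (y), 18 mm thick, origin under its centre; on it three wooden bolsters 36 mm wide, 12 mm high, for plaques at y = -90, 0, 90 mm. Along its -x side a clamp bar holds the plaques' feet; they stick out towards +x and are drawn out that way, level, once the bar is slack
- bar_edge (a point): middle of the top edge, on the plaques' side (+x), of the steel clamp bar: 45 mm wide in x, 276 mm long in y, 12 mm thick, all along the board's -x side. Its underside is 36 mm above the table when tight, just pressing on the plaques. Axes as fixture
- screw (a joint): clamp screw, upright, captive in the middle of the bar, in rad: about 0 when tight, growing anticlockwise seen from above (slackening), stop at 4.4. Screw and bar rise together 1.2 mm per rad (quick two-start thread). Takes about 0.4 N m to turn and stays where it is left. At 3 rad the plaques are free
- screw_head (a point): foot of the screw's hexagon, on its axis: top of the round collar (33 mm wide) on which the spanner rests when fully down, 70 mm above the table when tight. The hexagon, 24 mm across flats, stands 22 mm above this point, its top 5 mm tapered. Turns with the screw; x points square out of one flat (repeats every 60 degrees)
- spanner_head (a point): centre of the steel ratchet spanner's ring head, 55 mm wide, 16 mm high, half-way up. x points along the handle, z up; 250 mm long, 0.4 kg. This side up it turns the socket when the handle swings anticlockwise (from above) and slips, a 22 degree click at a time, when it swings back; 0.2 to 0.6 rad of each stroke is lost in play
- spanner_grip (a point): point on the spanner's handle 120 mm along x from the head's axis, half-way up; a good place to grip it from above. The handle is a straight bar 18 mm wide and 14 mm high, its underside level with the head's, from 32 to 222 mm from that axis
- spanner_socket (a point): centre of the spanner's socket, a through hole, hexagonal, 25.4 mm across flats, at the level of the head's underside. It turns in the head with the ratchet; x points square at one flat (repeats every 60 degrees). With the spanner fully down this point lies at screw_head; ease the handle back a little before lifting it off, or it binds
- mat: black rubber mat fixed to the table, 300 mm (x) by 140 mm (y), 3 mm thick, the spanner's place; origin under its centre
- ledge: wooden display ledge, fixed, 300 mm long (y), front towards -x, origin under its centre. Foot board, top at z = 14 mm, to x = 60 mm. A plaque with its foot against the front lip and its back on the rail leans 60 degrees from level, top away from the front, its centre at x = -5, z = 54.5 mm. Room for three: y = -90, 0, 90 mm
- ledge_lip (a point): middle of the inner corner of the ledge's lip and foot board, against which the plaques' feet stand: the lip runs along y, 8 mm thick, 8 mm above the board, its back face at this x. Axes as ledge
- ledge_rail (a point): middle of the axis of the ledge's round rail, 12 mm thick, along y, on two posts at 142 mm either side
- plaque1_mid (a point): centre, half-way through its thickness, of a relief plaque (three alike, 2 or 3 present): flat aluminium plate 90 x 54 x 6 mm, 110 g, relief 2.5 mm proud on the face only. x runs from the foot (plain 21 mm margin) to the top, y across, z out of the face. It starts face up on a bolster (both long edges overhang by 9 mm), the last 15 mm of its foot under the bar, 90 mm from its neighbours
- plaque2_mid (a point): centre, half-way through its thickness, of a relief plaque (three alike, 2 or 3 present): flat aluminium plate 90 x 54 x 6 mm, 110 g, relief 2.5 mm proud on the face only. x runs from the foot (plain 21 mm margin) to the top, y across, z out of the face. It starts face up on a bolster (both long edges overhang by 9 mm), the last 15 mm of its foot under the bar, 90 mm from its neighbours
- plaque3_mid (a point): centre, half-way through its thickness, of a relief plaque (three alike, 2 or 3 present): flat aluminium plate 90 x 54 x 6 mm, 110 g, relief 2.5 mm proud on the face only. x runs from the foot (plain 21 mm margin) to the top, y across, z out of the face. It starts face up on a bolster (both long edges overhang by 9 mm), the last 15 mm of its foot under the bar, 90 mm from its neighbours
- hammer: chasing hammer lying on the bench, about 300 mm long; a bystander, leave it alone
- mallet: wooden mallet lying on the bench, head 52 mm thick, handle 150 mm long; a bystander, leave it alone
- punch1: steel chasing punch lying on the bench, 8 mm square, 118 mm long; a bystander, leave it alone
- punch2: another such punch; a bystander, leave it alone
- tape: roll of paper tape lying flat, 90 mm across, 24 mm high; a bystander, leave it alone
- nailtin: open aluminium tin, 72 mm across, 60 mm high; a bystander, leave it alone
- eraser: white eraser, 45 by 22 by 12 mm; a bystander, leave it alone
Not all that is in view belongs to the job. Leave any green look-alike of the part that bears spanner_head alone.

How it is judged:
By the outcome, as a careful person would: the job done as asked, in the order asked, and still so for the second after the job is handed in, with the robot touching nothing.
Of plaque1, plaque2, plaque3 only 2 to 3 are there at a start; the rules pass over those that are not, and their reading is None.
At some moment in a run one of spanner may be knocked a few centimetres aside while the robot is not near it.
Once in a run the grip may slacken for a moment while it holds something.
It also fails if it takes over 208 s, if anything falls off the work surface, if the arm or the gripper's body presses on something with over 40 N, if the wrist force passes 120 N, or if a joint passes its speed limit or range.

## Working session

There is one attempt and no reset: what is moved stays moved. The work goes in short steps, Python scripts to look and compute and a tool call to move; the robot and the scene stay as the last step left them, time stands still between calls to the robot, and variables do not carry over. Pictures are saved under pics/ and viewed, at most 14 in all, crops included, and the job is handed in when it is done.

Besides the shell and the picture viewer there is one more tool, called after "Call:" in YAML: its name, and indented under it one key for each argument. carry_out: Moves the arm, as the interface text tells. Its arguments: {"type":"object","properties":{"motion":{"type":"array","items":{"type":"array","items":{"type":"array","items":{"type":"number"}}}},"grip_force":{"type":"number"}},"required":["motion"]}

```bash
mkdir -p pics; ls; python3 - <<'E'
from rig import ctrl, imaging
import cv2,json
print(ctrl.observe(), ctrl.grip_depth)
for n in("top","side"):
    im=imaging.get_image(n); cv2.imwrite(f"pics/{n}0.png",cv2.resize(im["pixels"][:,:,::-1],(800,600),interpolation=cv2.INTER_CUBIC))
    print(n,{k:v for k,v in im.items() if k!="pixels"})
E
```

```text
pics
{'clock': 0.0, 'joint_positions': array([-1.30539653e+00,  1.31159103e-01,  1.48926121e+00, -1.09910971e-06,
        1.52297829e+00, -8.53879550e-02]), 'joint_velocities': array([-0.00072957,  0.00047297,  0.00123465, -0.00073462, -0.00114508,
        0.00043012]), 'joint_efforts': array([-6.15762274e-04, -5.69387877e+01, -5.00553489e+01, -1.71782685e-04,
        1.45076652e-02, -4.39815736e-06]), 'eef_pos': array([ 206.15199742, -563.23722362,  403.65528523]), 'tcp_rot': array([-3.09162300e+00, -5.47881537e-01,  2.56553668e-04]), 'force': array([ 0.28246568, -0.18659614,  0.30400102]), 'wrist_torque': array([ 0.00470194, -0.02027129, -0.04402101]), 'finger_force': 0.0, 'width': 85.2971483611195} 154.70000000000002
top {'fx': 348.8098248965826, 'fy': 348.8098248965826, 'cx': 254.39442135838325, 'cy': 194.32757779304765, 'k1': 0.0012929635483130205, 'world_from_camera': array([[ 2.53163638e-02, -9.95442761e-01,  9.19390676e-02,
         4.54407359e+02],
       [-9.99653507e-01, -2.58714930e-02, -4.85102437e-03,
        -1.01077297e+01],
       [ 7.20751804e-03, -9.17844010e-02, -9.95752818e-01,
         1.21437247e+03],
       [ 0.00000000e+00,  0.00000000e+00,  0.00000000e+00,
         1.00000000e+00]])}
side {'fx': 463.7419228861575, 'fy': 463.7419228861575, 'cx': 249.49435562998042, 'cy': 193.35121429240976, 'k1': -0.04665355327504661, 'world_from_camera': array([[-9.94290919e-01, -4.87469599e-02,  9.49173450e-02,
         3.83687234e+02],
       [-1.05198936e-01,  5.96673885e-01, -7.95558583e-01,
         1.36286463e+03],
       [-1.78536387e-02, -8.01001878e-01, -5.98395553e-01,
         1.07907718e+03],
       [ 0.00000000e+00,  0.00000000e+00,  0.00000000e+00,
         1.00000000e+00]])}
```

View pics/top0.png

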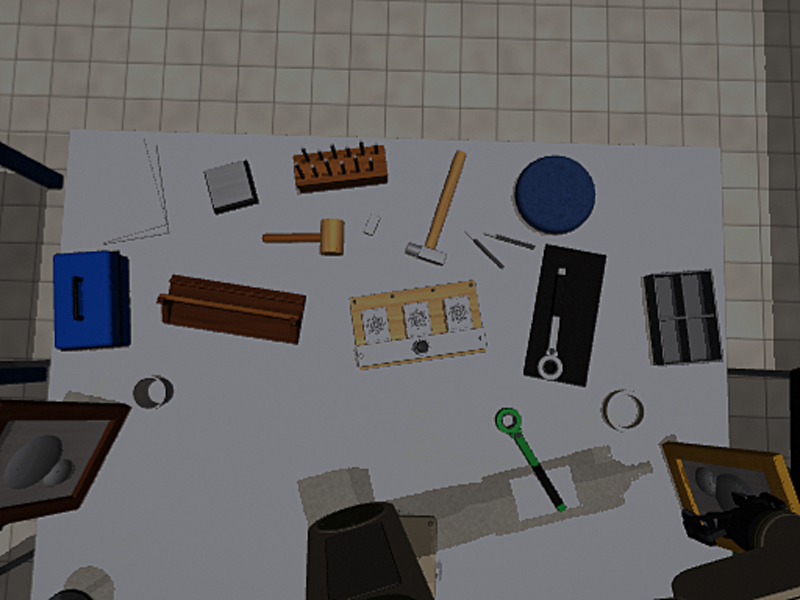

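View pics/side0.png

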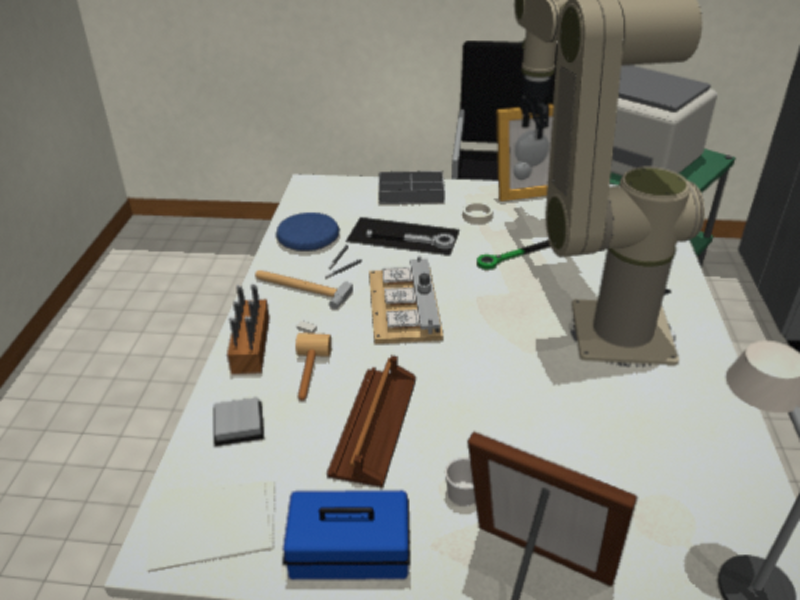

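```bash
cat >h.py <<'E'
from rig import ctrl, imaging
import numpy as np, cv2
from scipy.spatial.transform import Rotation as R
def ray(im,u,v):
    x=(u-im["cx"])/im["fx"]; y=(v-im["cy"])/im["fy"]; a,b=x,y
    for _ in range(8):
        k=1+im["k1"]*(a*a+b*b); a,b=x/k,y/k
    T=im["world_from_camera"]; return T[:3,3],T[:3,:3]@np.array([a,b,1.])
def onz(im,u,v,z):
    o,d=ray(im,u,v); return o+d*(z-o[2])/d[2]
def proj(im,p):
    T=im["world_from_camera"]; c=T[:3,:3].T@(np.asarray(p,float)-T[:3,3]); a,b=c[:2]/c[2]
    k=1+im["k1"]*(a*a+b*b); return im["fx"]*a*k+im["cx"],im["fy"]*b*k+im["cy"]
def crop(im,u0,v0,w,h,W,H):
    return cv2.resize(im["pixels"][v0:v0+h,u0:u0+w,::-1],(W,H),interpolation=cv2.INTER_CUBIC)
E
python3 - <<'E'
from h import *
t=imaging.get_image("top"); s=imaging.get_image("side")
a=crop(t,95,165,110,82,400,300); b=crop(s,200,222,80,90,400,300) 
c=crop(t,218,172,100,75,400,300); d=crop(t,310,150,80,100,400,300)
im=np.vstack([np.hstack([a,b]),np.hstack([c,d])]); im=np.clip(im.astype(float)*1.5,0,255).astype(np.uint8)
cv2.imwrite("pics/c1.png",im)
E
```

```text
(no output)
```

View pics/c1.png

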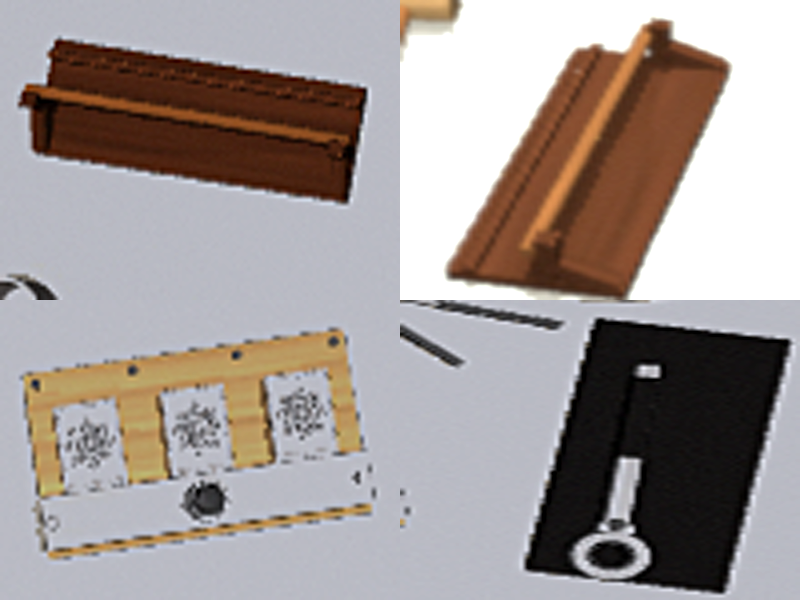

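```bash
cat >>h.py <<'E'
S=8
def up(im,u0,v0,w,h):
    return cv2.resize(im["pixels"][v0:v0+h,u0:u0+w],None,fx=S,fy=S,interpolation=cv2.INTER_CUBIC)
def nat(p,u0,v0): return (p[0]+.5)/S-.5+u0,(p[1]+.5)/S-.5+v0
def blobs(mask,amin):
    c,_=cv2.findContours(mask.astype(np.uint8),cv2.RETR_EXTERNAL,cv2.CHAIN_APPROX_NONE)
    return sorted([k for k in c if cv2.contourArea(k)>amin*S*S],key=lambda k:-cv2.contourArea(k))
E
python3 - <<'E'
from h import *
np.set_printoptions(precision=1,suppress=True)
t=imaging.get_image("top")
def show(name,k,o,z):
    r=cv2.minAreaRect(k); b=cv2.boxPoints(r)
    M=cv2.moments(k); c=nat((M["m10"]/M["m00"],M["m01"]/M["m00"]),*o)
    print(name,"cen px",np.round(c,1),"w",onz(t,*c,z),"box",[onz(t,*nat(p,*o),z)[:2] for p in b])
# mat
o=(325,150);p=up(t,*o,75,105);g=p.max(2)
for k in blobs(g<60,100)[:1]: show("mat",k,o,3)
m=(g>90)
hull=np.zeros_like(g); cv2.drawContours(hull,[cv2.convexHull(blobs(g<60,100)[0])],-1,255,-1); hull=cv2.erode(hull,np.ones((9,9)))
for k in blobs(m&(hull>0),3): show("spanner bright",k,o,18)
# ring: hole
c,h=cv2.findContours((m&(hull>0)).astype(np.uint8),cv2.RETR_CCOMP,cv2.CHAIN_APPROX_NONE)
for k,hh in zip(c,h[0]):
    if hh[3]>=0 and cv2.contourArea(k)>2*S*S: show("hole",k,o,19)
# fixture
o=(218,172);p=up(t,*o,100,75).astype(int);g=p.max(2);sat=g-p.min(2)
for k in blobs((g<75),8)[:4]: show("dark(screw)",k,o,92)
wood=(sat>45)
for k in blobs(wood,50): show("wood",k,o,18)
# ledge
o=(90,160);p=up(t,*o,115,75).astype(int)
red=(p[:,:,0]-p[:,:,2]>18)
for k in blobs(red,50): show("ledge",k,o,14)
bright=(p[:,:,0]-p[:,:,2]>55)&(p[:,:,0]>110)
for k in blobs(bright,10): show("rail?",k,o,70)
E
```

```text
mat cen px [362.1 198.8] w [ 560.5 -392.2    3. ] box [array([ 413.6, -294.2]), array([ 712.9, -344.2]), array([ 691.9, -487.3]), array([ 393.5, -434.1])]
spanner bright cen px [352.6 227.6] w [ 459.2 -354.7   18. ] box [array([ 546.2, -325.7]), array([ 547.5, -377.9]), array([ 410. , -377.6]), array([ 408.7, -325.9])]
spanner bright cen px [359.3 173.3] w [ 647.6 -378.2   18. ] box [array([ 641. , -370.4]), array([ 654.2, -371.1]), array([ 653.8, -385.7]), array([ 640.5, -384.9])]
hole cen px [351.8 234.6] w [ 435.3 -351.5   19. ] box [array([ 428.5, -327.7]), array([ 458.9, -344.9]), array([ 442.1, -375.9]), array([ 411.8, -358.7])]
dark(screw) cen px [268.7 221.6] w [471.3 -63.6  92. ] box [array([481.8, -41.8]), array([490.5, -76.4]), array([462.5, -83.3]), array([453.9, -48.8])]
wood cen px [264.4 196.3] w [559.  -50.7  18. ] box [array([575.5,  91.9]), array([ 622.8, -184.1]), array([ 518.2, -200.4]), array([471.8,  73.5])]
wood cen px [269.9 229.4] w [446.  -71.9  18. ] box [array([425.3,  65.1]), array([ 472.6, -209. ]), array([ 466.9, -209.9]), array([419.6,  64.1])]
ledge cen px [148.2 197.3] w [545.4 349.6  14. ] box [array([513.1, 521.1]), array([622.9, 511. ]), array([580.1, 189.5]), array([470.8, 202.3])]
```

```bash
python3 - <<'E'
from h import *
np.set_printoptions(precision=1,suppress=True)
t=imaging.get_image("top"); s=imaging.get_image("side")
A=lambda x,y:(95+x/3.636,165+y/3.66)
B=lambda x,y:(200+(x-400)/5,222+y/3.333)
for n,p,z in[("TL lip",(55,40),14),("TR lip",(365,90),14),("BR",(348,202),14),("BL",(35,150),14)]: print(n,onz(t,*A(*p),z),onz(t,*A(*p),0))
for n,p,z in[("nearL lip",(450,275),8),("near R",(625,297),8),("far R",(728,68),8),("farL",(590,47),14)]: print(n,onz(s,*B(*p),z))
def tri(a,b):
    o1,d1=ray(t,*a);o2,d2=ray(s,*b)
    q=np.linalg.lstsq(np.c_[d1,-d2],o2-o1,rcond=None)[0]; P1=o1+d1*q[0];P2=o2+d2*q[1]; return (P1+P2)/2,np.linalg.norm(P1-P2)
print("rail R/far",tri(A(345,147),B(655,30))); print("rail L/near",tri(A(35,92),B(540,243)))
im=np.hstack([crop(t,95,165,110,82,800,596)]);
b=crop(s,195,215,100,100,600,600)
cv2.imwrite("pics/c2.png",np.clip(b*1.4,0,255).astype(np.uint8)); cv2.imwrite("pics/c3.png",np.clip(im*1.6,0,255).astype(np.uint8))
E
```

```text
TL lip [616.2 484.9  14. ] [618.1 490.7   0. ]
TR lip [576.4 188.3  14. ] [577.8 190.6   0. ]
BR [470.6 200.   14. ] [470.8 202.5   0. ]
BL [511.7 497.2  14. ] [512.4 503.1   0. ]
nearL lip [611.8 490.3   8. ]
near R [506.7 505.    8. ]
far R [470.2 209.9   8. ]
farL [566.1 193.   14. ]
rail R/far (array([520.2, 199.3,  46.2]), np.float64(0.04000305128033683))
rail L/near (array([560.1, 485. ,  50.1]), np.float64(5.728990789293752))
```

View pics/c3.png

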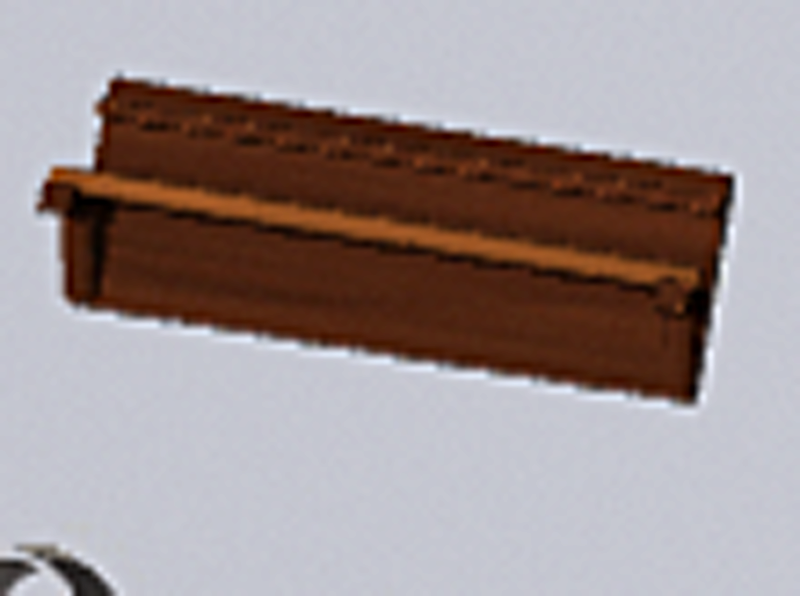

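View pics/c2.png

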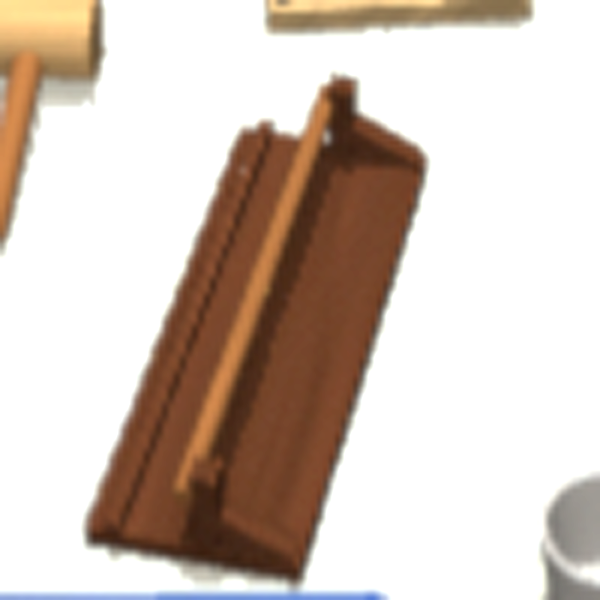

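```bash
cat >>h.py <<'E'
def down(yaw,tilt=0):
    "tool pointing down, tool x at yaw deg; tilt deg: about tool y"
    return R.from_euler("z",yaw,degrees=True)*R.from_euler("x",180,degrees=True)*R.from_euler("y",tilt,degrees=True)
def tcp():
    s=ctrl.observe(); return s["eef_pos"],R.from_rotvec(s["tcp_rot"]),s
def plan(pos,rot,n=None,cur=None):
    "turn first (in tool axes), then shift (in turned tool axes, m)"
    p,r,_=cur or tcp(); w=(r.inv()*rot).as_rotvec(); d=rot.inv().apply(np.asarray(pos)-p)/1000
    print("turn",np.round(w,3),"shift",np.round(d,4),"|d|",round(float(np.linalg.norm(d)),4))
E
python3 - <<'E'
from h import *
plan((555,-366,300),down(-7.2))
t=imaging.get_image("top"); s=imaging.get_image("side")
def pl(im,a,b):
    o,d1=ray(im,*a);_,d2=ray(im,*b); n=np.cross(d1,d2);n/=np.linalg.norm(n);return n,n@o
A=lambda x,y:(95+x/7.27,165+y/7.27); B=lambda x,y:(195+x/6,215+y/6)
n1,c1=pl(t,A(75,179),A(690,275)); n2,c2=pl(s,B(331,98),B(193,470))
for y in(200,342,480): print(y,np.linalg.solve([[n1[0],n1[2]],[n2[0],n2[2]]],[c1-n1[1]*y,c2-n2[1]*y]))
E
```

```text
turn [-0.     0.     0.477] shift [ 0.3213 -0.2396  0.1044] |d| 0.4142
200 [528.98005137  24.62218743]
342 [547.22329495  29.77296602]
480 [564.95264435  34.77865227]
```

Call:
carry_out:
  motion:
    - [[80,0,0,0,0,0,0.119],[80,0,0,0,0,0,0.119],[80,0,0,0,0,0,0.119],[80,0,0,0,0,0,0.119],[80,0.04,-0.03,0.013,0,0,0],[80,0.04,-0.03,0.013,0,0,0],[80,0.04,-0.03,0.013,0,0,0],[80,0.04,-0.03,0.013,0,0,0],[80,0.04,-0.03,0.013,0,0,0],[80,0.04,-0.03,0.013,0,0,0],[80,0.04,-0.03,0.013,0,0,0],[80,0.04,-0.03,0.013,0,0,0],[80,0,0,0,0,0,0],[80,0,0,0,0,0,0],[80,0,0,0,0,0,0]]
  grip_force: 60

```text
clock: 1.95
eef_pos: [542.1, -372.2, 304.4]
tcp_rot: [3.135, -0.197, -0.0]
force: [-0.0, -0.1, 0.4]
width: 58.5
finger_force: 0.0
```

```bash
python3 - <<'E'
from h import *
t=imaging.get_image("top"); plan((555,-366,182),down(-7.2)); print(tcp()[2]["joint_positions"],tcp()[2]["width"])
cv2.imwrite("pics/t2.png",np.clip(crop(t,300,140,110,110,600,600)*1.5,0,255).astype(np.uint8))
E
```

```text
turn [ 0.001 -0.    -0.001] shift [ 0.0123 -0.0082  0.1227] |d| 0.1236
[-6.80310560e-01  3.45350298e-01  1.42359554e+00 -3.85712223e-04
  1.37189496e+00  1.01698651e+00] 58.993726622159805
```

View pics/t2.png

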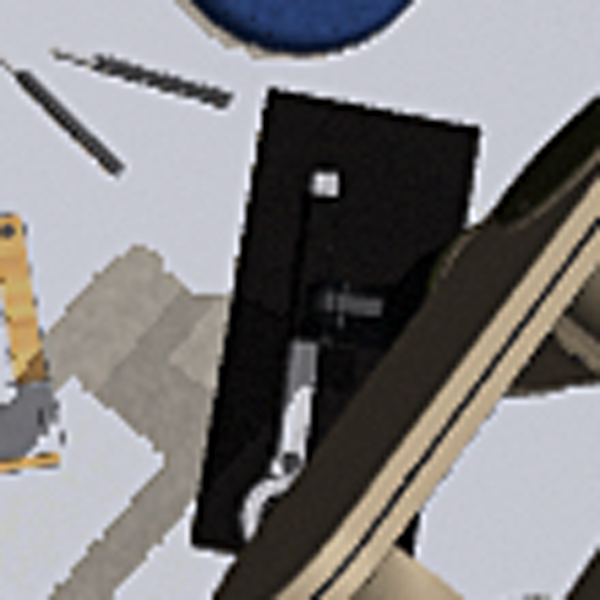

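Call:
carry_out:
  motion:
    - [[80,0.012,-0.008,0.03,0,0,0],[80,0,0,0.03,0,0,0],[80,0,0,0.03,0,0,0],[80,0,0,0.025,0,0,0],[80,0,0,0.011,0,0,0],[80,0,0,0,0,0,0],[80,0,0,0,0,0,0],[255,0,0,0,0,0,0],[255,0,0,0,0,0,0],[255,0,0,0,0,0,0],[255,0,0,0,0,0,0],[255,0,0,0,0,0,0],[255,0,0,0,0,0,0],[255,0,0,0,0,0,0],[255,0,0,0,0,0,0]]
  grip_force: 90

```text
clock: 3.5
eef_pos: [556.0, -365.6, 179.8]
tcp_rot: [3.134, -0.196, 0.003]
force: [-1.8, 0.6, 5.9]
width: 15.4
finger_force: 89.2
```

Call:
carry_out:
  motion:
    - [[255,0,0,-0.01,0,0,0],[255,0,0,-0.03,0,0,0],[255,0,0,-0.04,0,0,0],[255,0,0,-0.04,0,0,0],[255,0,0,-0.03,0,0,0],[255,0,0,0,0,0,0],[255,0,0,0,0,0,0],[255,0,0,0,0,0,0]]

```text
clock: 4.3
eef_pos: [554.7, -364.7, 325.4]
tcp_rot: [-3.133, 0.196, 0.005]
force: [-0.8, 0.8, -4.9]
width: 15.2
finger_force: 88.4
```

```bash
python3 - <<'E'
from h import *
h=np.array([435.3,-351.5]); 
p,r,s=tcp(); print(s["force"],s["wrist_torque"],s["width"],p,s["joint_positions"])
# target: grip over (screw + 120 at -40 deg), z +
a=np.radians(-40); plan((471+120*np.cos(a),-63.6+120*np.sin(a),310),down(-40))
E
```

```text
[-0.83082323  0.80134595 -4.9026583 ] [-0.01999722 -0.19064445  0.00558644] 15.211401165278327 [ 554.72955545 -364.65188605  325.35225312] [-6.58744328e-01  3.48220144e-01  1.38130270e+00  5.72621335e-05
  1.41615576e+00  1.03720272e+00]
turn [-0.001  0.004  0.573] shift [-0.1377 -0.1768  0.0154] |d| 0.2246
```

```bash
python3 - <<'E'
from h import *
a=np.radians(-60); plan((471+120*np.cos(a),-63.6+120*np.sin(a),290),down(-60))
E
```

```text
turn [-0.     0.004  0.922] shift [-0.1826 -0.078   0.0354] |d| 0.2017
```

Call:
carry_out:
  motion:
    - [[255,0,0,0,0,0,0.115],[255,0,0,0,0,0,0.115],[255,0,0,0,0,0,0.115],[255,0,0,0,0,0,0.115],[255,0,0,0,0,0,0.115],[255,0,0,0,0,0,0.115],[255,0,0,0,0,0,0.115],[255,0,0,0,0,0,0.115],[255,-0.026,-0.011,0.005,0,0,0],[255,-0.026,-0.011,0.005,0,0,0],[255,-0.026,-0.011,0.005,0,0,0],[255,-0.026,-0.011,0.005,0,0,0],[255,-0.026,-0.011,0.005,0,0,0],[255,-0.026,-0.011,0.005,0,0,0],[255,-0.026,-0.011,0.005,0,0,0],[255,0,0,0,0,0,0],[255,0,0,0,0,0,0],[255,0,0,0,0,0,0]]

```text
clock: 6.1
eef_pos: [530.4, -169.6, 292.0]
tcp_rot: [2.722, -1.568, -0.002]
force: [0.2, 0.3, -2.9]
width: 15.1
finger_force: 88.5
```

```bash
python3 - <<'E'
from h import *
p,r,s=tcp(); print(s["force"],s["wrist_torque"],s["width"],p,r.as_rotvec(),s["joint_positions"])
t=imaging.get_image("top"); q=imaging.get_image("side")
a=crop(t,230,180,75,75,400,400);b=crop(q,235,155,75,75,400,400)
cv2.imwrite("pics/t3.png",np.clip(np.hstack([a,b])*1.4,0,255).astype(np.uint8))
E
```

```text
[ 0.23779539  0.31503905 -2.88572334] [-0.17715294 -0.04354405 -0.01685646] 15.057504091153005 [ 530.43109471 -169.56113153  292.00389249] [ 2.72163354e+00 -1.56802376e+00 -2.31975241e-03] [-4.01337209e-01  9.75441855e-02  1.73372191e+00 -4.05306862e-04
  1.31186237e+00  2.21493436e+00]
```

View pics/t3.png

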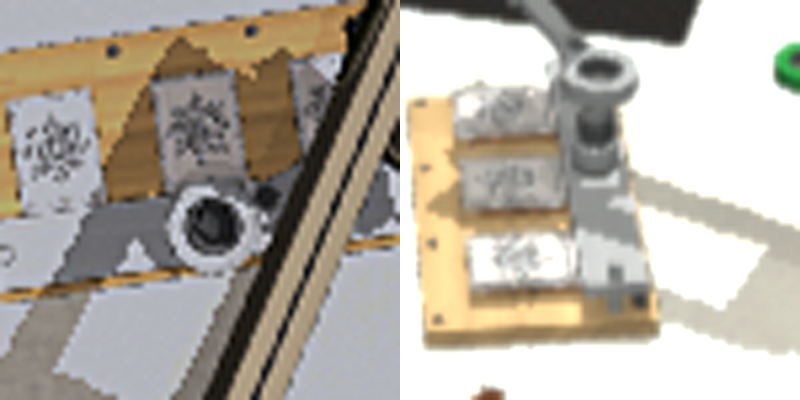

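```bash
python3 - <<'E'
from h import *
np.set_printoptions(precision=1,suppress=True,linewidth=150)
t=imaging.get_image("top")
o=cv2.resize(cv2.imread("pics/top0.png"),(512,384),interpolation=cv2.INTER_AREA)[:,:,::-1]
print(o[214:231,260:279].max(2)); 
t0=dict(t,pixels=o)
for th in(50,65,80,95):
    for k in blobs(up(t0,255,208,30,28).max(2)<th,8)[:1]:
        M=cv2.moments(k);c=nat((M["m10"]/M["m00"],M["m01"]/M["m00"]),255,208);print("screw",th,c,onz(t,*c,85),cv2.contourArea(k)/64)
a=t["pixels"][212:235,258:288].max(2); print(a)
E
```

```text
[[ 76 134 123 101 113 124 130 114 120 127 124 109 131 127  95  83  99 104 112]
 [ 67 118 123  91 106 134 130  96  85 102 120 120 135 135 131 132 134 134 134]
 [ 55  81 103 118 122 135 136 130 119 125 128 129 130 133 135 135 133 134 133]
 [132 131 132 134 134 134 124 128  78 104 100 101 101 128 134 133 130 130 131]
 [136 135 134 135 135 108  72 106  55  49  23  22  61 119 126 132 131 131 131]
 [131 131 132 135 115  48  60  23  25  30  29  25  28  78 107 132 132 132 132]
 [130 131 134 127  75  53  53  15  36  39  38  35  25  38 118 138 133 131 131]
 [131 131 135 128  73  59  49  33  47  43  39  38  31  29  83 128 134 130 131]
 [131 132 134 116  73  50  32  41  51  46  41  38  31  34 103 118 131 131 130]
 [131 133 127  86  64  42  44  28  37  43  42  37  27  40 131 135 132 131 131]
 [130 132 133 128  85  51  72  47  20  23  27  29  32  56 122 134 133 131 132]
 [130 130 132 137 128  83  57  64  53  50  51  60  72 105 134 133 132 132 133]
 [132 131 130 134 137 126  72  67 104 130 130 134 115 138 140 138 137 137 131]
 [132 132 131 132 134 138 135 130 111 115 116 139 130 123 117 120 122 121
[... 2688 characters left out ...]
139 140 140 141 138 127 120 118 100  67  78  84  28  25  21  25  86 131 122 124 119]
 [102  81  66  56  65  76  85  79  82 119 128 128 132 119 116 111  71  57  64 100  69  18  23  21  39 125 124 124 124  79]
 [132 135 138 135 136 135 137 128 115 108  63  98 119  98 140 144  85  88  94  95  32  24  23  23  75 131 123 124 117  28]
 [125 123 109  87 106 107 148 147 145 145 142 135 133 134 136 132  87  90  94  68  19  25  21  30 117 127 124 124  79  40]
 [146 146 144 144 144 142 139 139 139 138 138 138 138 136 135  84  91  92  98  30  23  23  23  62 130 123 125 119  22  73]
 [138 138 137 137 138 137 137 136 136 135 137 137 137 134 130  85  91  97  96  16  23  22  31 115 128 123 124  83  17 105]]
```

```bash
python3 - <<'E'
from h import *
np.set_printoptions(precision=2,suppress=True)
t=imaging.get_image("top")
a=onz(t,269.0,221.1,92);b=onz(t,269.8,222.1,131);print(a,b,a-b)
p,r,_=tcp(); print(p, r.apply([1,0,0])); print("head axis minus tcp in tool mm",r.inv().apply(b-p))
s=imaging.get_image("side")["pixels"][158:193,262:285].max(2); print(s)
E
```

```text
[472.99 -64.62  92.  ] [469.32 -65.27 131.  ] [  3.67   0.65 -39.  ]
[ 530.71 -169.93  292.97] [ 0.5  -0.87  0.  ]
head axis minus tcp in tool mm [-121.33    0.71  161.97]
[[106 105 103  87  54  37  33  32  33  33  34  33  34  33  33  32  33  33
   32  32  33  31  32]
 [101 103 106 103  85  49  36  33  33  34  32  34  33  32  33  31  34  33
   33  33  33  33  33]
 [ 86  94 104 104  99  75  58  48  46  46  46  43  39  39  36  34  35  34
   32  32  32  32  34]
 [102  86  95  96  92  88  91  91 107 111 113 107  88  84  65  53  48  46
   43  42  38  39  33]
 [157  96  89  92  73  63  71 125 181 195 199 199 170 164 136 121 113 113
  108 106  88  83  58]
 [202 143  88  92  76  60  60  89 128 167 184 199 198 200 201 203 204 204
  204 200 171 163 127]
 [211 198 118 100 102  89  84 115 138 148 144 151 155 168 188 203 208 212
  213 212 209 208 205]
 [207 199 155  92 103 105 103 120 109 114  94 113 123 137 153 168 188 210
  212 213 213 212 213]
 [180 167 143 102 104 108  95  71  61  56  48  60  72  95 135 150 163 202
  213 212 212 213 213]
 [148 155 127 107 116 120  77  46  43  42  41  42  44  
[... 1767 characters left out ...]
208 208 209 209 207]
 [121 111 105  88 102  76  63  70  78  81  80  77  73  94 108 124 167 194
  207 206 209 208 208]
 [122 119 102  93  97  93  83  71  67  65  67  72 104 145 122 111 123 146
  190 195 197 207 208]
 [123 121 100 105 100  99  99 110 111 104 110 119 152 158 143 114 127 134
  143 144 151 191 194]
 [127 121 105 115  96 104 112 142 147 145 145 145 149 147 117 111 144 135
  134 134 135 142 142]
 [135 125 105 113  85 102 107 113 114 113 112 111 112 114 109 111 145 134
  135 134 134 134 134]
 [134 131 122 119  87 105 106 107 109 108 106 106 109 120 121 127 161 135
  134 135 135 135 136]
 [121 126 128 110  85 105 107 106 107 108 106 107 123 152 155 157 165 148
  137 137 136 134 135]]
```

Call:
carry_out:
  motion:
    - [[255,0.001,-0.0028,0,0,0,0],[255,0,0,0.01,0,0,0],[255,0,0,0.01,0,0,0],[255,0,0,0.003,0,0,0],[255,0,0,0.002,0,0,0],[255,0,0,0,0,0,0],[255,0,0,0,0,0,0]]

```text
clock: 7.05
eef_pos: [533.7, -168.7, 268.3]
tcp_rot: [-2.722, 1.568, -0.001]
force: [-0.8, 0.7, -2.6]
width: 16.3
finger_force: 58.6
```

```bash
python3 - <<'E'
from h import *
p,r,s=tcp(); print(s["force"],s["wrist_torque"],s["width"],p)
q=imaging.get_image("side");t=imaging.get_image("top")
a=crop(t,255,208,30,30,400,400);b=crop(q,255,155,40,40,400,400)
cv2.imwrite("pics/t4.png",np.clip(np.hstack([a,b])*1.4,0,255).astype(np.uint8))
E
```

```text
[-0.8024077   0.72143734 -2.64264989] [-0.02046328 -0.08966467  0.01145243] 16.272910116838208 [ 533.71623289 -168.65948612  268.29024586]
```

View pics/t4.png

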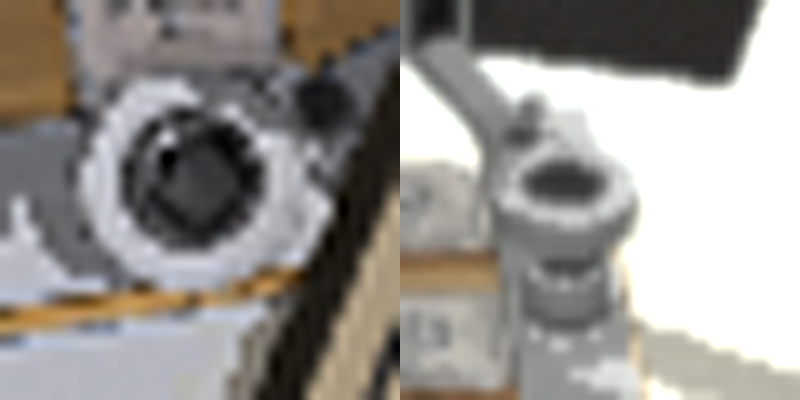

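Call:
carry_out:
  motion:
    - [[255,0,0,0,0,0,0],[255,0,0,0,0,0,0],[255,0,0,0,0,0,0],[255,0,0,0,0,0,0],[255,0,0,0,0,0,0],[255,0,0,0,0,0,0]]

```text
clock: 7.75
eef_pos: [533.6, -168.6, 268.0]
tcp_rot: [-2.722, 1.568, -0.0]
force: [0.5, -0.6, -2.9]
width: 15.2
finger_force: 92.4
```

```bash
python3 - <<'E'
from h import *
p,r,s=tcp(); print(s["force"],s["wrist_torque"],s["width"],p,s["finger_force"])
t=imaging.get_image("top"); print(t["pixels"][212:234,258:282].max(2))
E
```

```text
[ 0.49528343 -0.55667726 -2.94871419] [-0.07765181 -0.09185919 -0.02709982] 15.195922162596196 [ 533.62760986 -168.64473885  268.04737809] 92.36586570739746
[[ 89  87  83 110 111 104  89  90  87  88  87  91  89  92  91  88  89  81
   79  74  83  32  65  71]
 [ 90  90  77  91 110 101  88  92  80  73  78  70  75  67  61  69  62  60
   94 113  57  61  73  71]
 [ 99 105  57  93  90  68  98 133 148 147 146  86  74  74  78  63  50 101
   81  36  16  22  30  70]
 [101 138  69  92  89  72 146 144 144 140 141 141  71  86  91  70  75  67
   80  26  21  24  21  45]
 [ 82  77  33  42  81 148 142 142 131  83  24  39  56 120 143  88  72  75
   48  27  21  21  24  42]
 [ 97  88  87  50  88 146 143 107  30  85  36  42  40  47  35 145  88  86
   69  38  22  26  31  43]
 [ 80  81  76  67 147 146 136  46  62 150  57  31  21   6  19  49 152 150
  127  77  65  56  68  55]
 [ 78  78  73  85 148 143  85  50  85   7  26  35  38  22   9  57 111 138
  122 104 145  72  67  54]
 [ 79  77  65 141 145 142  27  53  63   6  46  42  39  40  19  20  51 141
  134 138 131  97  39  31]
 [ 80  78  73 146 145 143  17  58 
[... 579 characters left out ...]
85  74  76  75  88 136 145 144 147 150 148 149 145 133 137 118 100
  135 135  35  21  21  32]
 [142 144  87  91  77  74  83 133 137 144 143 142 143 139 123 125  83  83
  110  48  16  24  21  39]
 [139 140 144 139  77  75  89  76 105 132 130 127 126 114 108  54 128 127
  131  39  22  23  24  77]
 [ 99  76  67  73  95  84 139 134 131 129  80  78  92 127 113 108 109  57
   59  34  23  22  31 121]
 [132 135 136 132 133 131 133 123 112 109  87 104 147 145 144 149 139  88
   67  20  24  24  67 128]
 [124 124 110  86 107 107 150 146 147 145 145 135 132 133 136 132  88  89
   31  21  22  33 117 127]
 [147 146 145 146 143 141 139 139 138 139 138 138 131 136 136  85  94  69
   18  23  20  42 127 121]]
```

Call:
carry_out:
  motion:
    - [[255,0,0,-0.004,0,0,0],[255,0.0022,0.0021,0,0,0,0],[255,0,0,0,0,0,0],[255,0,0,0.002,0,0,0],[255,0,0,0.002,0,0,0],[255,0,0,0.002,0,0,0],[255,0,0,0.002,0,0,0],[255,0,0,0,0,0,0],[255,0,0,0,0,0,0]]

```text
clock: 8.7
eef_pos: [532.9, -171.6, 264.1]
tcp_rot: [2.722, -1.568, -0.0]
force: [0.2, -0.7, -1.9]
width: 15.2
finger_force: 92.6
```

```bash
python3 - <<'E'
from h import *
p,r,s=tcp(); print(s["force"],s["wrist_torque"],s["width"],p,s["finger_force"])
t=imaging.get_image("top"); print(t["pixels"][213:231,258:278].max(2))
E
```

```text
[ 0.19734861 -0.69732747 -1.89409552] [-0.17400326  0.13374582  0.10933019] 15.186394522029943 [ 532.87736454 -171.64785769  264.06362486] 92.55696773529053
[[ 90  90  79  90 112 105 104  99  88  97  78  68  70  54  70  71  68  70
   85  78]
 [100  98  60  93  93  77  58  61 100 146 143  80  72  77  75  71  73  59
  100  85]
 [ 97  95  70  93  90  68  68 139 145 143 147 143  77  88  89  89  73  51
   66  80]
 [ 82  79  34  47  62  65 141 132 145 138 136 103 103 135 147 147  85  71
   54  65]
 [ 96  89  91  82  72  85 132 147 134  64  35  45  44  42  35 110 146  86
   88  73]
 [ 80  80  82  76  56 152 146 138  36  52  28  31  21  13   0  53 107 152
  137 135]
 [ 81  79  79  73  75 148 143  84  32   8  29  34  39  40  14  33  40 131
  137 125]
 [ 80  80  76  62 140 146 141  22  44  10  47  40  40  40  36  12  50  86
  140 133]
 [ 78  80  77  53 145 144 145  47  48  33  54  44  40  40  39  32  29  85
  138 133]
 [ 91  79  75  47 146 144 143  38  20  49  56  48  44  42  39  19  28  75
  136 134]
 [147  70  76  81 132 145 142  33  23  18  43  47  47  41  39   8  38 104
  136 119]
 [141  68  75  75  94 146 143  78  55  26  17  34  35  34  32  29  54 129
  134 121]
 [140  81  75  77  85 139 143 146 103  66  27  18  15  23  26  58 112 135
  131 128]
 [142 143  72  77  78  93 126 145 144 114  61  69  59  69  50  82 139 132
  122 130]
 [139 138  84  73  76  66 131 143 143 148 147 113 105 144 139 137 135 117
  117 135]
 [140 145 146  87  91  73  58 117 128 144 144 144 145 144 134 134 120 109
   76 130]
 [138 137 141 141 141  75  82  46  79 128 131 127 134 130 121 115 103 124
  128 132]
 [ 99  76  67  68  59  75  87  83  84 135 111  84 121 104  77 105 107  84
   58  92]]
```

Call:
carry_out:
  motion:
    - [[255,0.0006,0.0003,0.001,0,0,0],[255,0,0,0.001,0,0,0],[255,0,0,0.001,0,0,0],[255,0,0,0,0,0,0],[255,0,0,0,0,0,0]]

```text
clock: 9.25
eef_pos: [532.9, -172.4, 260.7]
tcp_rot: [2.722, -1.568, -0.0]
force: [-0.9, -1.8, -4.1]
width: 15.1
finger_force: 92.3
```

```bash
python3 - <<'E'
from h import *
p,r,s=tcp(); print(s["force"],s["wrist_torque"],s["width"],p,s["finger_force"])
E
```

```text
[-0.86474378 -1.82574909 -4.06487127] [-0.55007527 -0.09267486  0.18690286] 15.093197890035686 [ 532.85696855 -172.36746465  260.74084637] 92.31169939041138
```

Call:
carry_out:
  motion:
    - [[255,0.0003,0.0005,0.001,0,0,0],[255,0,0,0.0015,0,0,0],[255,0,0,0.0015,0,0,0],[255,0,0,0,0,0,0],[255,0,0,0,0,0,0]]

```text
clock: 9.75
eef_pos: [532.7, -172.7, 257.1]
tcp_rot: [-2.722, 1.568, -0.0]
force: [-0.7, 0.1, -1.3]
width: 15.5
finger_force: 92.7
```

```bash
python3 - <<'E'
from h import *
p,r,s=tcp(); print(s["force"],s["wrist_torque"],s["width"],p,s["finger_force"])
E
```

```text
[-0.74473952  0.11228455 -1.30488586] [-0.05135088  0.16477839  0.13955823] 15.49440492067553 [ 532.71955913 -172.73405335  257.14756293] 92.6776134967804
```

Call:
carry_out:
  motion:
    - [[255,0,0,0.002,0,0,0],[255,0,0,0.002,0,0,0],[255,0,0,0.002,0,0,0],[255,0,0,0,0,0,0],[255,0,0,0,0,0,0]]

```text
clock: 10.25
eef_pos: [532.7, -172.8, 250.9]
tcp_rot: [2.722, -1.568, -0.0]
force: [0.5, -0.6, -0.5]
width: 15.2
finger_force: 92.7
```

```bash
python3 - <<'E'
from h import *
p,r,s=tcp(); print(s["force"],s["wrist_torque"],s["width"],p,s["finger_force"])
q=imaging.get_image("side");t=imaging.get_image("top")
a=crop(t,255,208,30,30,400,400);b=crop(q,245,145,50,50,400,400)
cv2.imwrite("pics/t5.png",np.clip(np.hstack([a,b])*1.4,0,255).astype(np.uint8))
E
```

```text
[ 0.4903458  -0.58003299 -0.5407927 ] [5.35285189e-05 1.11534732e-01 1.07577001e-01] 15.18430709583094 [ 532.6561401  -172.77352153  250.9346632 ] 92.72783517837524
```

View pics/t5.png

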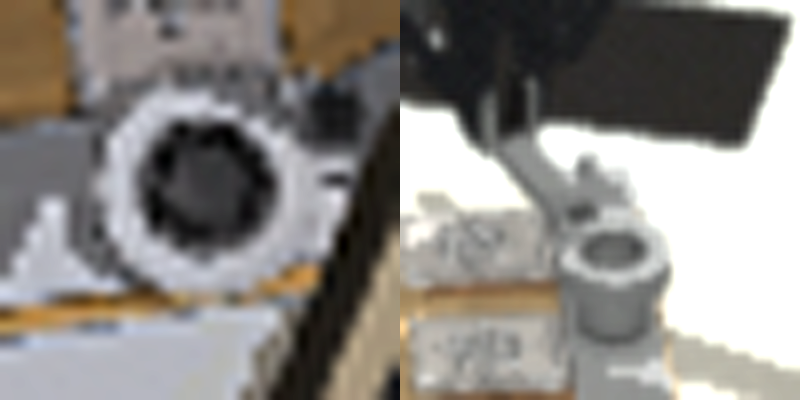

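Call:
carry_out:
  motion:
    - [[255,0,0,0.0015,0,0,0],[255,0,0,0.0015,0,0,0],[255,0,0,0.001,0,0,0],[255,0,0,0,0,0,0],[255,0,0,0,0,0,0]]

```text
clock: 10.85
eef_pos: [532.7, -172.7, 247.0]
tcp_rot: [-2.722, 1.568, 0.0]
force: [-0.6, -0.4, -1.3]
width: 15.6
finger_force: 92.7
```

```bash
python3 - <<'E'
from h import *
p,r,s=tcp(); print(s["force"],s["wrist_torque"],s["width"],p,s["finger_force"])
E
```

```text
[-0.64269189 -0.43944169 -1.26652546] [0.0336126  0.12219492 0.06281812] 15.569602635696894 [ 532.66398186 -172.74879133  246.99704906] 92.72229552268982
```

Call:
carry_out:
  motion:
    - [[255,-0.0006,-0.0121,0,0,0,-0.1],[255,-0.0006,-0.0121,0,0,0,-0.1],[255,-0.0006,-0.0121,0,0,0,-0.1],[255,-0.0006,-0.0121,0,0,0,-0.1],[255,-0.0006,-0.0121,0,0,0,-0.1],[255,-0.0006,-0.0121,0,0,0,-0.1],[255,-0.0006,-0.0121,-0.0001,0,0,-0.1],[255,-0.0006,-0.0121,-0.0001,0,0,-0.1],[255,0,0,0,0,0,0]]

```text
clock: 11.75
eef_pos: [589.9, -96.3, 247.1]
tcp_rot: [-3.118, 0.38, -0.001]
force: [1.3, -0.1, -2.8]
width: 15.0
finger_force: 92.4
```

```bash
cat >>h.py <<'E'
def st():
    p,r,s=tcp(); x=r.apply([1,0,0]); a=np.degrees(np.arctan2(x[1],x[0])); o=p+0
    print("t",round(s["clock"],2),"F tool",np.round(r.inv().apply(s["force"]),1),"M",np.round(r.inv().apply(s["wrist_torque"]),2),"w",round(s["width"],1),"p",np.round(p,1),"yaw",round(a,1),"j",np.round(s["joint_positions"],2),"axis",np.round((p-121*x)[:2],1))
E
python3 -c "from h import *; st()"
```

```text
t 11.75 F tool [ 1.3 -0.3  2.8] M [-0.08  0.4   0.2 ] w 15.0 p [589.9 -96.3 247.1] yaw -13.9 j [-0.25  0.25  1.65  0.    1.24  1.57] axis [472.4 -67.3]
```

Call:
carry_out:
  motion:
    - [[255,-0.0006,-0.0121,0,0,0,-0.1],[255,-0.0006,-0.0121,-0.0001,0,0,-0.1],[255,-0.0006,-0.0121,-0.0001,0,0,-0.1],[255,-0.0006,-0.0121,-0.0001,0,0,-0.1],[255,0,0,0,0,0,0]]

```text
clock: 12.25
eef_pos: [592.0, -48.5, 247.8]
tcp_rot: [-3.132, -0.243, -0.003]
force: [4.3, 0.0, -4.2]
width: 15.3
finger_force: 92.5
```

```bash
python3 -c "from h import *; st()"
```

```text
t 12.25 F tool [4.3 0.7 4.2] M [0.08 0.86 0.39] w 15.3 p [592.  -48.5 247.8] yaw 8.9 j [-0.17  0.24  1.66  0.    1.24  1.25] axis [472.4 -67.2]
```

Call:
carry_out:
  motion:
    - [[255,-0.0006,-0.0121,-0.0001,0,0,-0.1],[255,-0.0006,-0.0121,-0.0001,0,0,-0.1],[255,-0.0006,-0.0121,-0.0001,0,0,-0.1],[255,-0.0006,-0.0121,-0.0001,0,0,-0.1],[255,0,0,0,0,0,0]]

```text
clock: 12.75
eef_pos: [575.3, -3.1, 248.5]
tcp_rot: [-3.021, -0.859, -0.005]
force: [5.8, 4.0, -4.1]
width: 15.1
finger_force: 92.5
```

```bash
python3 -c "from h import *; st()"
```

```text
t 12.75 F tool [ 7.  -0.4  4.1] M [0.15 1.39 0.4 ] w 15.1 p [575.3  -3.1 248.5] yaw 31.8 j [-0.1   0.19  1.71  0.    1.23  0.92] axis [472.4 -66.8]
```

Call:
carry_out:
  motion:
    - [[255,0.0003,-0.0121,-0.0001,0,0,-0.1],[255,-0.0001,-0.0121,-0.0001,0,0,-0.1],[255,-0.0006,-0.0121,-0.0001,0,0,-0.1],[255,-0.0006,-0.0121,-0.0001,0,0,-0.1],[255,-0.0006,-0.0121,-0.0001,0,0,-0.1],[255,-0.0006,-0.0121,-0.0001,0,0,-0.1],[255,-0.0006,-0.0121,-0.0001,0,0,-0.1],[255,-0.0006,-0.0121,-0.0001,0,0,-0.1],[255,0,0,0,0,0,0]]

```text
clock: 13.65
eef_pos: [498.2, 52.5, 248.8]
tcp_rot: [-2.447, -1.966, -0.004]
force: [2.2, 12.5, -2.0]
width: 14.8
finger_force: 92.6
```

```bash
python3 -c "from h import *; st()"
```

```text
t 13.65 F tool [12.6 -0.5  2.1] M [0.11 2.22 0.38] w 14.8 p [498.2  52.5 248.8] yaw 77.6 j [ 0.   -0.    1.92  0.    1.22  0.22] axis [472.2 -65.6]
```

Call:
carry_out:
  motion:
    - [[255,0.0015,0,0,0,0,0],[255,-0.0006,0.0122,0,0,0,0.1],[255,-0.0006,0.0122,0,0,0,0.1],[255,-0.0006,0.0122,0,0,0,0.1],[255,-0.0006,0.0122,0,0,0,0.1],[255,-0.0006,0.0122,0,0,0,0.1],[255,-0.0006,0.0122,0,0,0,0.1],[255,-0.0006,0.0122,0,0,0,0.1],[255,-0.0006,0.0122,0,0,0,0.1],[255,0,0,0,0,0,0]]

```text
clock: 14.65
eef_pos: [577.0, -3.7, 248.2]
tcp_rot: [-3.024, -0.849, 0.003]
force: [-2.7, 3.2, -2.3]
width: 15.1
finger_force: 92.6
```

```bash
python3 -c "from h import *; st()"
```

```text
t 14.65 F tool [-0.7 -4.2  2.3] M [0.55 0.01 0.35] w 15.1 p [577.   -3.7 248.2] yaw 31.4 j [-0.1   0.2   1.71  0.    1.24  0.93] axis [473.7 -66.6]
```

Call:
carry_out:
  motion:
    - [[255,-0.0006,0.0122,0,0,0,0.1],[255,-0.0006,0.0122,0,0,0,0.1],[255,-0.0006,0.0122,0,0,0,0.1],[255,-0.0006,0.0122,0,0,0,0.1],[255,-0.0006,0.0122,0,0,0,0.1],[255,-0.0006,0.0122,0,0,0,0.1],[255,-0.0006,0.0122,0,0,0,0.1],[255,-0.0006,0.0122,0,0,0,0.1],[255,0,0,0,0,0,0]]

```text
clock: 15.55
eef_pos: [590.7, -97.3, 248.0]
tcp_rot: [3.117, -0.389, -0.004]
force: [-4.1, 2.1, -2.9]
width: 15.3
finger_force: 92.5
```

```bash
python3 -c "from h import *; st()"
```

```text
t 15.55 F tool [-4.5 -1.   2.9] M [ 0.08 -0.48  0.03] w 15.3 p [590.7 -97.3 248. ] yaw -14.2 j [-0.25  0.25  1.64 -0.    1.25  1.57] axis [473.4 -67.5]
```

Call:
carry_out:
  motion:
    - [[255,-0.001,0.0122,0,0,0,0.1],[255,-0.0009,0.0122,0,0,0,0.1],[255,-0.0006,0.0122,0,0,0,0.1],[255,-0.0006,0.0122,0,0,0,0.1],[255,-0.0006,0.0122,0,0,0,0.1],[255,-0.0006,0.0122,0,0,0,0.1],[255,-0.0006,0.0122,0,0,0,0.1],[255,-0.0006,0.0122,0,0,0,0.1],[255,0,0,0,0,0,0]]

```text
clock: 16.45
eef_pos: [533.0, -172.6, 248.5]
tcp_rot: [2.721, -1.569, -0.001]
force: [-1.5, -0.6, -3.5]
width: 15.0
finger_force: 92.5
```

```bash
python3 -c "from h import *; st()"
```

```text
t 16.45 F tool [-0.3  1.6  3.5] M [-0.28  0.08 -0.21] w 15.0 p [ 533.  -172.6  248.5] yaw -59.9 j [-0.4   0.15  1.76 -0.    1.23  2.21] axis [472.4 -67.8]
```

Call:
carry_out:
  motion:
    - [[255,-0.0006,-0.0121,0,0,0,-0.1],[255,-0.0006,-0.0121,0,0,0,-0.1],[255,-0.0006,-0.0121,0,0,0,-0.1],[255,-0.0006,-0.0121,0,0,0,-0.1],[255,0,0,0,0,0,0]]

```text
clock: 16.95
eef_pos: [570.4, -139.0, 248.4]
tcp_rot: [2.982, -0.986, -0.002]
force: [-4.1, -3.2, -3.3]
width: 15.3
finger_force: 92.5
```

```bash
python3 -c "from h import *; st()"
```

```text
t 16.95 F tool [-1.4  5.1  3.3] M [-0.75 -0.24 -0.19] w 15.3 p [ 570.4 -139.   248.4] yaw -36.6 j [-0.33  0.22  1.68 -0.    1.24  1.88] axis [473.2 -66.9]
```

Call:
carry_out:
  motion:
    - [[255,-0.0006,-0.0121,0,0,0,-0.1],[255,-0.0006,-0.0121,-0.0001,0,0,-0.1],[255,-0.0006,-0.0121,-0.0001,0,0,-0.1],[255,-0.0006,-0.0121,-0.0001,0,0,-0.1],[255,0,0,0,0,0,0]]

```text
clock: 17.45
eef_pos: [590.5, -95.9, 248.6]
tcp_rot: [3.118, -0.381, -0.002]
force: [-4.5, -1.6, -2.9]
width: 15.5
finger_force: 92.5
```

```bash
python3 -c "from h import *; st()"
```

```text
t 17.45 F tool [-4.   2.7  2.9] M [-0.46 -0.63  0.06] w 15.5 p [590.5 -95.9 248.6] yaw -13.9 j [-0.25  0.25  1.65 -0.    1.25  1.57] axis [473.1 -66.7]
```

Call:
carry_out:
  motion:
    - [[255,-0.0006,-0.0121,-0.0001,0,0,-0.1],[255,-0.0006,-0.0121,-0.0001,0,0,-0.1],[255,-0.0006,-0.0121,-0.0001,0,0,-0.1],[255,-0.0006,-0.0121,-0.0001,0,0,-0.1],[255,-0.0006,-0.0121,-0.0001,0,0,-0.1],[255,-0.0006,-0.0121,-0.0001,0,0,-0.1],[255,-0.0006,-0.0121,-0.0001,0,0,-0.1],[255,-0.0006,-0.0121,-0.0001,0,0,-0.1],[255,-0.0006,-0.0121,-0.0001,0,0,-0.1],[255,0,0,0,0,0,0]]

```text
clock: 18.45
eef_pos: [569.1, 7.2, 250.1]
tcp_rot: [-2.974, -1.009, -0.002]
force: [-0.9, 1.2, -3.8]
width: 14.9
finger_force: 92.6
```

```bash
python3 -c "from h import *; st()"
```

```text
t 18.45 F tool [ 0.  -1.5  3.8] M [0.2  0.13 0.5 ] w 14.9 p [569.1   7.2 250.1] yaw 37.5 j [-0.08  0.17  1.73  0.    1.24  0.84] axis [473.1 -66.4]
```

Call:
carry_out:
  motion:
    - [[255,-0.0003,-0.0121,-0.0001,0,0,-0.1],[255,-0.0003,-0.0121,-0.0001,0,0,-0.1],[255,-0.0003,-0.0121,-0.0001,0,0,-0.1],[255,-0.0006,-0.0121,-0.0001,0,0,-0.1],[255,-0.0006,-0.0121,-0.0001,0,0,-0.1],[255,-0.0006,-0.0121,-0.0001,0,0,-0.1],[255,-0.0006,-0.0121,-0.0001,0,0,-0.1],[255,-0.0006,-0.0121,-0.0001,0,0,-0.1],[255,0,0,0,0,0,0]]

```text
clock: 19.35
eef_pos: [487.2, 54.7, 250.9]
tcp_rot: [-2.347, -2.085, -0.004]
force: [-1.3, 9.5, -1.3]
width: 14.8
finger_force: 92.9
```

```bash
python3 -c "
from h import *; st()
q=imaging.get_image('side'); b=crop(q,225,145,80,60,800,600)
cv2.imwrite('pics/t6.png',np.clip(b*1.3,0,255).astype(np.uint8))"
```

```text
t 19.35 F tool [ 9.3 -2.4  1.3] M [0.55 1.72 0.7 ] w 14.8 p [487.2  54.7 250.9] yaw 83.2 j [ 0.01 -0.03  1.95  0.    1.23  0.12] axis [473.  -65.4]
```

View pics/t6.png

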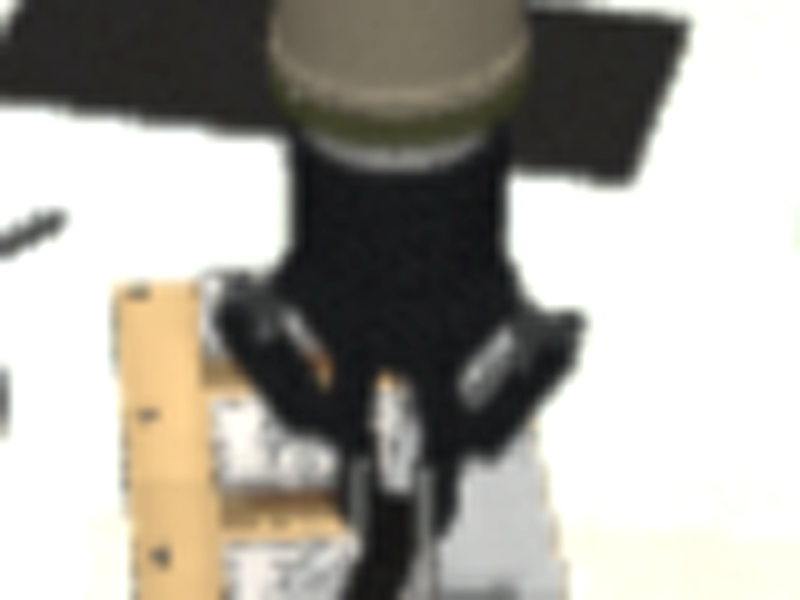

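Call:
carry_out:
  motion:
    - [[255,0.001,0,0,0,0,0],[255,-0.0006,0.0122,0,0,0,0.1],[255,-0.0006,0.0122,0,0,0,0.1],[255,-0.0006,0.0122,0,0,0,0.1],[255,-0.0006,0.0122,0,0,0,0.1],[255,-0.0006,0.0122,0,0,0,0.1],[255,-0.0006,0.0122,0,0,0,0.1],[255,-0.0006,0.0122,0,0,0,0.1],[255,0,0,0,0,0,0],[255,-0.0006,-0.0121,0,0,0,-0.1],[255,-0.0006,-0.0121,0,0,0,-0.1],[255,-0.0006,-0.0121,0,0,0,-0.1],[255,0,0,0,0,0,0]]

```text
clock: 20.7
eef_pos: [533.2, 40.0, 250.4]
tcp_rot: [-2.711, -1.585, 0.002]
force: [-3.6, -1.0, -2.6]
width: 15.3
finger_force: 92.8
```

```bash
python3 -c "from h import *; st()"
```

```text
t 20.7 F tool [-2.6 -2.6  2.6] M [ 0.57 -0.52  0.7 ] w 15.3 p [533.2  40.  250.4] yaw 60.6 j [-0.02  0.09  1.83  0.    1.23  0.49] axis [473.9 -65.5]
```

Call:
carry_out:
  motion:
    - [[255,-0.0006,-0.0121,0,0,0,-0.1],[255,-0.0006,-0.0121,0,0,0,-0.1],[255,0,0,0,0,0,0]]

```text
clock: 21.0
eef_pos: [511.4, 49.8, 250.6]
tcp_rot: [-2.54, -1.846, 0.0]
force: [-3.9, 1.4, -1.7]
width: 15.2
finger_force: 93.0
```

```bash
python3 -c "from h import *; st()"
```

```text
t 21.0 F tool [ 0.1 -4.1  1.7] M [ 0.69 -0.    0.82] w 15.2 p [511.4  49.8 250.6] yaw 72.0 j [-0.    0.03  1.88  0.    1.23  0.31] axis [474.  -65.3]
```

Call:
carry_out:
  motion:
    - [[255,-0.0006,0.012,0,0,0,0.1],[255,0,0,0,0,0,0],[255,0,0,-0.003,0,0,0],[255,0,0,-0.003,0,0,0],[255,0,0,-0.003,0,0,0],[255,0,0,0,0,0,0]]

```text
clock: 21.6
eef_pos: [523.1, 45.1, 259.4]
tcp_rot: [-2.631, -1.715, 0.002]
force: [-5.5, 0.9, -6.7]
width: 14.9
finger_force: 92.4
```

```bash
python3 -c "from h import *; st()"
```

```text
t 21.6 F tool [-1.4 -5.4  6.7] M [0.93 0.29 0.71] w 14.9 p [523.1  45.1 259.4] yaw 66.2 j [-0.01  0.05  1.85  0.    1.25  0.4 ] axis [474.2 -65.6]
```

Call:
carry_out:
  motion:
    - [[255,0,-0.0012,0,0,0,0],[255,0,0,-0.003,0,0,0],[255,0,0,-0.003,0,0,0],[255,0,0,-0.003,0,0,0],[255,0,0,-0.004,0,0,0],[255,0,0,-0.004,0,0,0],[255,0,0,-0.004,0,0,0],[255,0,0,-0.01,0,0,0],[255,0,0,-0.03,0,0,0],[255,0,0,-0.03,0,0,0],[255,0,0,0,0,0,0],[255,0,0,0,0,0,0]]

```text
clock: 22.8
eef_pos: [522.9, 45.5, 351.8]
tcp_rot: [2.631, 1.714, 0.003]
force: [-0.4, -0.2, -4.0]
width: 15.4
finger_force: 92.5
```

```bash
python3 -c "from h import *; st(); plan((555,-366,300),down(-7.2))
q=imaging.get_image('side'); t=imaging.get_image('top');b=np.hstack([crop(t,235,175,75,75,400,400),crop(q,225,125,80,80,400,400)])
cv2.imwrite('pics/t7.png',np.clip(b*1.3,0,255).astype(np.uint8))"
```

```text
t 22.8 F tool [-0.3 -0.3  4. ] M [0.01 0.16 0.03] w 15.4 p [522.9  45.5 351.8] yaw 66.2 j [-0.01 -0.04  1.76 -0.    1.42  0.41] axis [474.1 -65.2]
turn [ 1.000e-03 -2.000e-03  1.281e+00] shift [0.0834 0.4043 0.0518] |d| 0.416
```

View pics/t7.png

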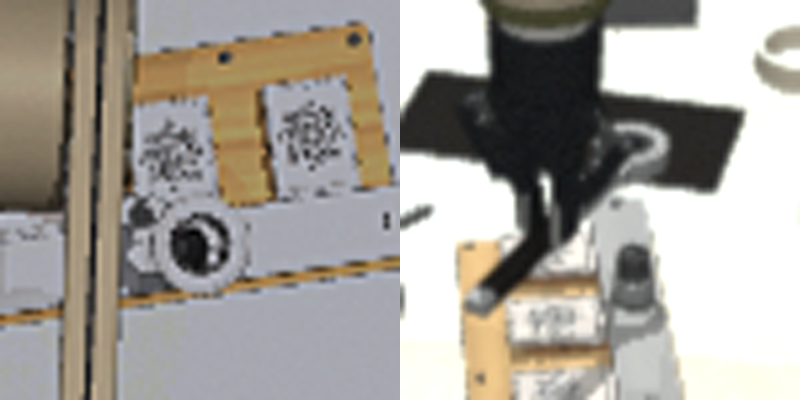

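Call:
carry_out:
  motion:
    - [[255,0,0,0,0,0,0.1165],[255,0,0,0,0,0,0.1165],[255,0,0,0,0,0,0.1165],[255,0,0,0,0,0,0.1165],[255,0,0,0,0,0,0.1165],[255,0,0,0,0,0,0.1165],[255,0,0,0,0,0,0.1165],[255,0,0,0,0,0,0.1165],[255,0,0,0,0,0,0.1165],[255,0,0,0,0,0,0.1165],[255,0,0,0,0,0,0.1165],[255,0.0083,0.04,0,0,0,0],[255,0.0083,0.04,0,0,0,0],[255,0.0083,0.04,0,0,0,0],[255,0.0083,0.04,0,0,0,0],[255,0.0083,0.04,0,0,0,0],[255,0.0083,0.04,0,0,0,0],[255,0.0083,0.04,0,0,0,0],[255,0.0083,0.04,0,0,0,0],[255,0,0,0,0,0,0]]

```text
clock: 24.9
eef_pos: [546.9, -284.9, 348.3]
tcp_rot: [3.134, -0.206, -0.004]
force: [-0.0, 1.0, -3.0]
width: 15.1
finger_force: 92.4
```

```bash
python3 -c "from h import *; st(); plan((555,-366,182),down(-7.2))"
```

```text
t 24.9 F tool [-0.2 -1.   3. ] M [ 0.04  0.08 -0.01] w 15.1 p [ 546.9 -284.9  348.3] yaw -7.5 j [-0.56  0.21  1.51 -0.    1.43  1.14] axis [ 427.  -269.1]
turn [ 0.001  0.003 -0.005] shift [0.0182 0.0795 0.1663] |d| 0.1852
```

Call:
carry_out:
  motion:
    - [[255,0.009,0.04,0.02,0,0,0],[255,0.009,0.04,0.03,0,0,0],[255,0,0,0.04,0,0,0],[255,0,0,0.04,0,0,0],[255,0,0,0.02,0,0,0],[255,0,0,0.008,0,0,0],[255,0,0,0.004,0,0,0],[255,0,0,0,0,0,0],[255,0,0,0,0,0,0]]

```text
clock: 25.8
eef_pos: [556.5, -361.7, 191.1]
tcp_rot: [3.134, -0.198, 0.004]
force: [0.1, 0.7, -2.3]
width: 14.9
finger_force: 92.4
```

```bash
python3 -c "from h import *; st()"
```

```text
t 25.8 F tool [-0.  -0.8  2.3] M [-0.01  0.15 -0.02] w 14.9 p [ 556.5 -361.7  191.1] yaw -7.2 j [-0.65  0.48  1.47 -0.    1.19  1.04] axis [ 436.4 -346.4]
```

Call:
carry_out:
  motion:
    - [[255,0,0.004,0.004,0,0,0],[255,0,0,0.003,0,0,0],[255,0,0,0.002,0,0,0],[255,0,0,0.001,0,0,0],[255,0,0,0,0,0,0],[255,0,0,0,0,0,0]]

```text
clock: 26.4
eef_pos: [555.2, -365.4, 179.9]
tcp_rot: [3.135, -0.199, 0.0]
force: [-2.9, 0.9, 4.4]
width: 15.1
finger_force: 93.4
```

```bash
python3 -c "from h import *; st()"
```

```text
t 26.4 F tool [-3.  -0.5 -4.4] M [ 0.15 -0.6   0.02] w 15.1 p [ 555.2 -365.4  179.9] yaw -7.3 j [-0.66  0.5   1.47 -0.    1.17  1.04] axis [ 435.2 -350.1]
```

Call:
carry_out:
  motion:
    - [[80,0,0,0,0,0,0],[80,0,0,0,0,0,0],[80,0,0,0,0,0,0],[80,0,0,0,0,0,0],[80,0,0,0,0,0,0],[80,0,0,-0.02,0,0,0],[80,0,0,-0.04,0,0,0],[80,0,0,-0.05,0,0,0],[80,0,0,-0.05,0,0,0],[80,0,0,0,0,0,0],[80,0,0,0,0,0,0]]

```text
clock: 27.5
eef_pos: [555.8, -365.7, 342.1]
tcp_rot: [3.132, -0.199, 0.007]
force: [-0.2, 0.2, -1.1]
width: 58.7
finger_force: 0.0
```

```bash
python3 - <<'E'
from h import *
np.set_printoptions(precision=1,suppress=True)
st(); t=imaging.get_image("top")
# fixture yaw 9.7; measure plaque whites
o=(222,185);p=up(t,*o,90,35).astype(int);g=p.max(2);sat=g-p.min(2)
p2=t["pixels"][185:222,225:312]
th=np.radians(9.7); ex=np.array([np.cos(th),np.sin(th)]); ey=np.array([-ex[1],ex[0]])
m=((sat<30)&(g>70)).astype(np.uint8); m=cv2.morphologyEx(m,cv2.MORPH_CLOSE,np.ones((17,17)))
for k in blobs(m,40):
    P=np.array([onz(t,*nat(q[0],*o),36)[:2] for q in k[::3]])-np.array([521,-59.6]); a=P@ex;b=P@ey
    print("fix x range",a.min(),a.max(),"y",b.min(),b.max())
# row/col scan: at y=-90,0,90 along x sample saturation
for y in(-90,0,90):
  for x in range(-40,70,4):
    w=np.r_[np.array([521,-59.6])+x*ex+y*ey,36]; u,v=proj(t,w); c=t["pixels"][int(round(v)),int(round(u))].astype(int); print(x,c.max()-c.min(),end="|")
  print()
for x in(10,25):
  for y in range(-140,140,4):
    w=np.r_[np.array([521,-59.6])+x*ex+y*ey,36]; u,v=proj(t,w); c=t["pixels"][int(round(v)),int(round(u))].astype(int); print(y,c.max()-c.min(),end="|")
  print()
cv2.imwrite("pics/t8.png",np.clip(crop(t,210,140,200,150,800,600)*1.4,0,255).astype(np.uint8))
E
```

```text
t 27.5 F tool [-0.2 -0.2  1.1] M [0.  0.1 0. ] w 58.7 p [ 555.8 -365.7  342.1] yaw -7.3 j [-0.7  0.3  1.4  0.   1.4  1. ] axis [ 435.7 -350.4]
fix x range -62.656583906836076 57.74507810713756 y -160.9756960734811 118.3871500926403
fix x range -21.63214352696054 97.90359627805739 y 8.899903786097193 157.64623217013707
-40 3|-36 1|-32 7|-28 5|-24 5|-20 8|-16 8|-12 8|-8 6|-4 5|0 5|4 4|8 1|12 7|16 5|20 5|24 4|28 3|32 4|36 7|40 8|44 3|48 65|52 64|56 60|60 65|64 63|68 63|
-40 0|-36 3|-32 9|-28 3|-24 8|-20 8|-16 8|-12 8|-8 5|-4 5|0 5|4 3|8 4|12 3|16 5|20 7|24 4|28 4|32 3|36 7|40 11|44 21|48 53|52 72|56 59|60 61|64 63|68 69|
-40 7|-36 5|-32 6|-28 6|-24 4|-20 3|-16 7|-12 7|-8 4|-4 6|0 4|4 6|8 4|12 4|16 4|20 4|24 5|28 4|32 4|36 7|40 10|44 7|48 22|52 67|56 67|60 59|64 62|68 61|
-140 4|-136 38|-132 40|-128 62|-124 68|-120 72|-116 12|-112 11|-108 5|-104 4|-100 4|-96 3|-92 7|-88 2|-84 5|-80 3|-76 7|-72 7|-68 11|-64 14|-60 47|-56 68|-52 67|-48 64|-44 65|-40 64|-36 68|-32 71|-28 53|-24 5|-20 3|-16 7|-12 3|-8 6|-4 3|0 7|4 5|8 6|12 7|16 6|20 4|24 13|28 38|32 68|36 67|40 68|44 68|48 66|52 66|56 66|60 75|64 31|68 12|72 2|76 5|80 4|84 4|88 4|92 5|96 5|100 2|104 7|108 3|112 8|116 15|120 73|124 70|128 64|132 66|136 73|
-140 10|-136 5|-132 69|-128 65|-124 67|-120 74|-116 8|-112 11|-108 6|-104 3|-100 4|-96 3|-92 3|-88 4|-84 2|-80 3|-76 3|-72 7|-68 9|-64 13|-60 45|-56 67|-52 63|-48 64|-44 64|-40 65|-36 66|-32 73|-28 8|-24 10|-20 10|-16 7|-12 2|-8 8|-4 3|0 4|4 3|8 2|12 5|16 7|20 9|24 12|28 42|32 68|36 65|40 64|44 60|48 61|52 61|56 63|60 76|64 8|68 11|72 8|76 5|80 6|84 5|88 4|92 5|96 2|100 8|104 3|108 7|112 12|116 5|120 61|124 63|128 63|132 66|136 65|
```

View pics/t8.png

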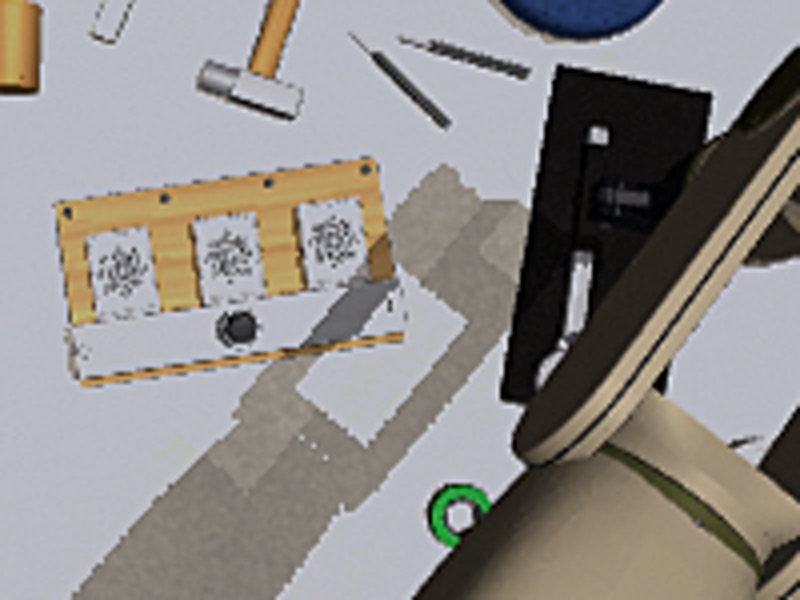

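```bash
cat >>h.py <<'E'
th=np.radians(9.7); EX=np.array([np.cos(th),np.sin(th),0]); EY=np.array([-EX[1],EX[0],0])
LX=np.array([-.991,.133,0]); LY=np.array([-.133,-.991,0]); LO=np.array([550.6,342.,0])
C0=np.array([521,-59.6,0])
GD=163.2
def pick(y,t=28):
    rot=down(9.7,-30); P=C0+1.5*EX+(y-.5)*EY+t*EX+[0,0,33]; return P-rot.apply([0,0,GD]),rot
def place(y,t=28):
    rot=down(172.35,30); xp=.5*LX+[0,0,.866]; P=LO-5*LX+y*LY+[0,0,54.5]+t*xp; return P-rot.apply([0,0,GD]),rot
E
python3 -c "
from h import *
for y in(-90,0,90): print(pick(y)[0],place(y)[0])
p,r=pick(-90); plan(p+[0,0,80],r)"
```

```text
[ 645.75994427 -130.08699388  174.3353459 ] [634.52473939 421.52429878 220.0833459 ]
[630.59590011 -41.37368166 174.3353459 ] [622.55473939 332.33429878 220.0833459 ]
[615.43185594  47.33963055 174.3353459 ] [610.58473939 243.14429878 220.0833459 ]
turn [-0.077 -0.52  -0.289] shift [ 0.1542 -0.2166  0.0093] |d| 0.266
```

Call:
carry_out:
  motion:
    - [[58,0,0,0,-0.013,-0.087,-0.048],[58,0,0,0,-0.013,-0.087,-0.048],[58,0,0,0,-0.013,-0.087,-0.048],[58,0,0,0,-0.013,-0.087,-0.048],[58,0,0,0,-0.013,-0.087,-0.048],[58,0,0,0,-0.013,-0.087,-0.048],[58,0.022,-0.031,0.001,0,0,0],[58,0.022,-0.031,0.001,0,0,0],[58,0.022,-0.031,0.001,0,0,0],[58,0.022,-0.031,0.001,0,0,0],[58,0.022,-0.031,0.001,0,0,0],[58,0.022,-0.031,0.001,0,0,0],[58,0.022,-0.031,0.001,0,0,0],[58,0,0,0,0,0,0],[58,0,0,0,0,0,0],[58,0,0,0,0,0,0]]

```text
clock: 29.15
eef_pos: [646.1, -130.4, 254.7]
tcp_rot: [2.981, 0.251, -0.805]
force: [0.3, -0.7, 0.4]
width: 65.9
finger_force: 0.0
```

```bash
python3 -c "
from h import *
st()
p,r=pick(-90); plan(p,r); plan(p+[0,0,20],r)"
```

```text
t 29.15 F tool [-0.1  0.7 -0.5] M [ 0.    0.29 -0.01] w 65.9 p [ 646.1 -130.4  254.7] yaw 9.6 j [-0.22  0.66  1.15 -0.2   1.82  1.18] axis [ 543.1 -147.9]
turn [-0.001  0.004 -0.001] shift [ 0.0399 -0.0004  0.0698] |d| 0.0804
turn [-0.001  0.004 -0.001] shift [ 0.0299 -0.0004  0.0525] |d| 0.0604
```

Call:
carry_out:
  motion:
    - [[58,0.01,0,0.0175,0,0,0],[58,0.01,0,0.0175,0,0,0],[58,0.01,0,0.0175,0,0,0],[58,0.005,0,0.0087,0,0,0],[58,0.002,0,0.0035,0,0,0],[58,0,0,0,0,0,0],[58,0,0,0,0,0,0]]

```text
clock: 29.85
eef_pos: [646.6, -129.8, 182.0]
tcp_rot: [2.981, 0.251, -0.801]
force: [0.7, 1.0, 0.0]
width: 66.3
finger_force: 0.0
```

```bash
python3 -c "
from h import *
st()
p,r=pick(-90); plan(p,r)
q=imaging.get_image('side'); t=imaging.get_image('top');b=np.hstack([crop(t,275,165,45,45,400,400),crop(q,225,145,50,50,400,400)])
cv2.imwrite('pics/t9.png',np.clip(b*1.4,0,255).astype(np.uint8))"
```

```text
t 29.85 F tool [ 0.7 -0.8 -0.4] M [-0.01  0.27 -0.01] w 66.3 p [ 646.6 -129.8  182. ] yaw 9.6 j [-0.22  0.74  1.18 -0.19  1.72  1.2 ] axis [ 543.4 -147.3]
turn [ 0.     0.001 -0.001] shift [0.0031 0.0001 0.0071] |d| 0.0077
```

View pics/t9.png

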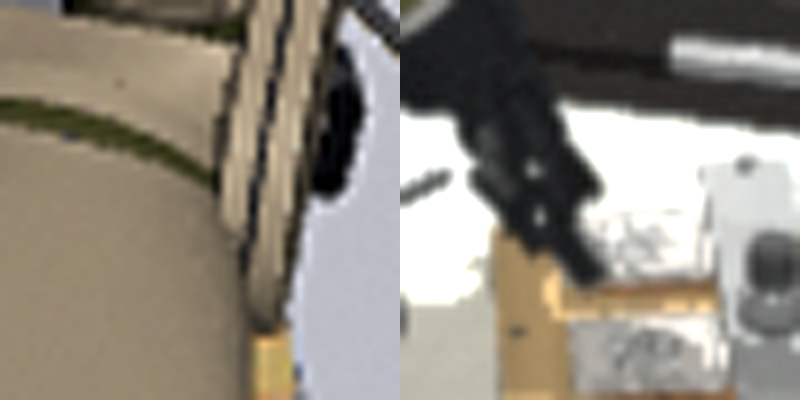

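Call:
carry_out:
  motion:
    - [[58,0.002,0,0.003,0,0,0],[58,0.001,0,0.0035,0,0,0],[58,0,0,0,0,0,0],[255,0,0,0,0,0,0],[255,0,0,0,0,0,0],[255,0,0,0,0,0,0],[255,0,0,0,0,0,0],[255,0,0,0,0,0,0]]
  grip_force: 60

```text
clock: 30.75
eef_pos: [645.8, -129.9, 174.5]
tcp_rot: [2.981, 0.251, -0.801]
force: [1.5, 0.9, 2.0]
width: 52.1
finger_force: 62.8
```

```bash
python3 -c "
from h import *
st()"
```

```text
t 30.75 F tool [ 0.5 -0.6 -2.6] M [ 0.05  0.22 -0.  ] w 52.1 p [ 645.8 -129.9  174.5] yaw 9.6 j [-0.22  0.74  1.18 -0.19  1.71  1.2 ] axis [ 542.6 -147.4]
```

Call:
carry_out:
  motion:
    - [[255,0.0035,0,-0.002,0,0,0],[255,0.0035,0,-0.002,0,0,0],[255,0.0035,0,-0.002,0,0,0],[255,0.0035,0,-0.002,0,0,0],[255,0.0035,0,-0.002,0,0,0],[255,0.0035,0,-0.002,0,0,0],[255,0.0035,0,-0.002,0,0,0],[255,0,0,0,0,0,0]]

```text
clock: 31.55
eef_pos: [673.5, -125.2, 173.9]
tcp_rot: [2.981, 0.251, -0.804]
force: [-1.3, 0.3, 6.7]
width: 52.2
finger_force: 62.9
```

```bash
python3 -c "
from h import *
st()"
```

```text
t 31.55 F tool [-4.4 -0.5 -5.2] M [ 0.05 -0.51 -0.  ] w 52.2 p [ 673.5 -125.2  173.9] yaw 9.6 j [-0.21  0.81  1.08 -0.19  1.74  1.21] axis [ 570.4 -142.6]
```

Call:
carry_out:
  motion:
    - [[255,-0.005,0,-0.0087,0,0,0],[255,-0.015,0,-0.026,0,0,0],[255,-0.0175,0,-0.03,0,0,0],[255,-0.0175,0,-0.03,0,0,0],[255,-0.0175,0,-0.03,0,0,0],[255,0,0,0,0,0.13,0],[255,0,0,0,0,0.13,0],[255,0,0,0,0,0.13,0],[255,0,0,0,0,0.13,0],[255,0,0,0,0,0,0],[255,0,0,0,0,0,0]]

```text
clock: 32.65
eef_pos: [672.6, -125.2, 318.5]
tcp_rot: [3.129, 0.264, -0.015]
force: [0.2, 0.3, -1.3]
width: 52.3
finger_force: 62.7
```

```bash
python3 -c "
from h import *
st(); p,r=place(-90); plan(p+[0,0,100],down(172.35,0))
t=imaging.get_image('top'); print(t['pixels'][195:213:2,285:306:2].max(2))"
```

```text
t 32.65 F tool [ 0.3 -0.2  1.3] M [-0.    0.04 -0.01] w 52.3 p [ 672.6 -125.2  318.5] yaw 9.6 j [-0.26  0.41  1.32 -0.    1.42  1.15] axis [ 553.4 -145.4]
turn [-0.014  0.003 -2.84 ] shift [ 0.1106  0.5368 -0.0015] |d| 0.5481
[[133 107  93  84  81  94 111 128 126 131 131]
 [125  81  96  86  80  93 110 135 135 132 133]
 [112 113 114 108  85  91  89 121 109 127 127]
 [112 112 111 112 113 114 112 126 130 134 135]
 [112 110 112 112 111 112 113 113 115 117 129]
 [111 110 111 112 111 113 114 115 117 120 123]
 [119 115 112 110 112 111 114 117 118 121 123]
 [122 124 126 129 100 113 114 114 118 118 117]
 [124 128 128 127 125 123 121 115 114 115 112]]
```

Call:
carry_out:
  motion:
    - [[255,0,0,0,0,0,-0.1183],[255,0,0,0,0,0,-0.1183],[255,0,0,0,0,0,-0.1183],[255,0,0,0,0,0,-0.1183],[255,0,0,0,0,0,-0.1183],[255,0,0,0,0,0,-0.1183],[255,0,0,0,0,0,-0.1183],[255,0,0,0,0,0,-0.1183],[255,0,0,0,0,0,-0.1183],[255,0,0,0,0,0,-0.1183],[255,0,0,0,0,0,-0.1183],[255,0,0,0,0,0,-0.1183],[255,0,0,0,0,0,-0.1183],[255,0,0,0,0,0,-0.1183],[255,0,0,0,0,0,-0.1183],[255,0,0,0,0,0,-0.1183],[255,0,0,0,0,0,-0.1183],[255,0,0,0,0,0,-0.1183],[255,0,0,0,0,0,-0.1183],[255,0,0,0,0,0,-0.1183]]

```text
clock: 34.7
eef_pos: [673.7, -124.9, 317.7]
tcp_rot: [-0.929, -2.992, 0.007]
force: [0.2, 0.6, -1.2]
width: 51.7
finger_force: 62.8
```

Call:
carry_out:
  motion:
    - [[255,0,0,0,0,0,-0.1183],[255,0,0,0,0,0,-0.1183],[255,0,0,0,0,0,-0.1183],[255,0,0,0,0,0,-0.1183],[255,0.0085,0.0413,0,0,0,0],[255,0.0085,0.0413,0,0,0,0],[255,0.0085,0.0413,0,0,0,0],[255,0.0085,0.0413,0,0,0,0],[255,0.0085,0.0413,0,0,0,0],[255,0.0085,0.0413,0,0,0,0],[255,0.0085,0.0413,0,0,0,0],[255,0.0085,0.0413,0,0,0,0],[255,0.0085,0.0413,0,0,0,0],[255,0.0085,0.0413,0,0,0,0],[255,0.0085,0.0413,0,0,0,0],[255,0.0085,0.0413,0,0,0,0],[255,0,0,0,0,0,0],[255,0,0,0,0,0,0]]

```text
clock: 36.5
eef_pos: [638.0, 381.3, 316.5]
tcp_rot: [-0.206, -3.127, 0.007]
force: [-0.0, -1.0, -1.4]
width: 52.0
finger_force: 62.9
```

```bash
python3 -c "
from h import *
st(); p,r=place(-90); plan(p+[0,0,40],r)"
```

```text
t 36.5 F tool [-0.1 -1.   1.4] M [-0.    0.01  0.03] w 52.0 p [638.  381.3 316.5] yaw 172.5 j [ 0.47  0.57  1.11  0.    1.47 -0.97] axis [757.9 365.5]
turn [-0.005  0.516  0.001] shift [-0.0206  0.0394  0.0533] |d| 0.0694
```

Call:
carry_out:
  motion:
    - [[255,0,0,0,0,0.129,0],[255,0,0,0,0,0.129,0],[255,0,0,0,0,0.129,0],[255,0,0,0,0,0.129,0],[255,-0.01,0.02,0.0265,0,0,0],[255,-0.01,0.02,0.0265,0,0,0],[255,0,0,0,0,0,0],[255,0,0,0,0,0,0],[255,0,0,0,0,0,0]]

```text
clock: 37.4
eef_pos: [635.8, 419.3, 263.4]
tcp_rot: [-0.178, -2.616, -0.045]
force: [0.1, 0.4, -1.2]
width: 52.0
finger_force: 63.0
```

```bash
python3 -c "
from h import *
st(); p,r=place(-90); plan(p,r); plan(p+[0,0,6]+4*LX,r)
q=imaging.get_image('side'); t=imaging.get_image('top');b=np.hstack([crop(t,90,150,80,80,400,400),crop(q,200,210,90,90,400,400)])
cv2.imwrite('pics/t10.png',np.clip(b*1.4,0,255).astype(np.uint8))"
```

```text
t 37.4 F tool [-0.6  0.4  1. ] M [-0.03 -0.32 -0.  ] w 52.0 p [635.8 419.3 263.4] yaw 172.2 j [ 0.45  0.9   0.77  0.29  1.9  -0.95] axis [739.8 405. ]
turn [-0.001  0.004 -0.002] shift [-0.0203  0.0021  0.0383] |d| 0.0434
turn [-0.001  0.004 -0.002] shift [-0.0138  0.0021  0.0351] |d| 0.0378
```

Call:
carry_out:
  motion:
    - [[255,0.0047,0.002,0.0216,0,0,0],[255,-0.0043,0,0.0025,0,0,0],[255,-0.0043,0,0.0025,0,0,0],[255,-0.0043,0,0.0025,0,0,0],[255,-0.0043,0,0.0025,0,0,0],[255,0,0,0,0,0,0],[255,0,0,0,0,0,0]]

```text
clock: 38.2
eef_pos: [630.5, 422.8, 227.9]
tcp_rot: [-0.177, -2.615, -0.044]
force: [-0.2, 0.4, -1.4]
width: 52.4
finger_force: 63.0
```

```bash
python3 -c "
from h import *
st(); p,r=place(-90); plan(p,r)"
```

```text
t 38.2 F tool [-0.5  0.4  1.3] M [-0.   -0.29 -0.06] w 52.4 p [630.5 422.8 227.9] yaw 172.2 j [ 0.45  0.92  0.8   0.29  1.85 -0.96] axis [734.4 408.6]
turn [-0.001  0.002 -0.002] shift [-0.0075 -0.0007  0.0047] |d| 0.0089
```

Call:
carry_out:
  motion:
    - [[255,-0.0022,0,0.0001,0,0,0],[255,-0.0017,0,0.001,0,0,0],[255,-0.0017,0,0.001,0,0,0],[255,0,0,0,0,0,0],[255,0,0,0,0,0,0]]

```text
clock: 38.7
eef_pos: [633.2, 423.0, 226.3]
tcp_rot: [-0.173, -2.612, -0.044]
force: [-10.0, -2.7, 13.8]
width: 52.0
finger_force: 63.8
```

```bash
python3 -c "
from h import *
st(); p,r=place(-90); plan(p,r)"
```

```text
t 38.7 F tool [15.2 -4.  -7.2] M [0.79 2.22 0.05] w 52.0 p [633.2 423.  226.3] yaw 172.4 j [ 0.45  0.93  0.79  0.29  1.86 -0.97] axis [737.  409.1]
turn [-0.002 -0.001  0.   ] shift [-0.0044 -0.0013  0.0046] |d| 0.0065
```

Call:
carry_out:
  motion:
    - [[255,0.0025,0,-0.0043,0,0,0],[255,0.0035,0,0.002,0,0,0],[255,0,0,0,0,0,0],[255,0,0,0,0,0,0]]

```text
clock: 39.1
eef_pos: [629.8, 423.0, 227.9]
tcp_rot: [-0.176, -2.615, -0.044]
force: [-0.5, 0.3, -0.8]
width: 51.9
finger_force: 63.0
```

```bash
python3 -c "
from h import *
st(); p,r=place(-90); plan(p,r)"
```

```text
t 39.1 F tool [0.1 0.2 1. ] M [ 0.01 -0.28  0.  ] w 51.9 p [629.8 423.  227.9] yaw 172.2 j [ 0.45  0.92  0.81  0.29  1.85 -0.96] axis [733.7 408.8]
turn [-0.002  0.002 -0.002] shift [-0.0082 -0.0008  0.0043] |d| 0.0093
```

Call:
carry_out:
  motion:
    - [[255,0.0026,0,0.0015,0,0,0],[255,-0.001,0,0.0017,0,0,0],[255,-0.001,0,0.0017,0,0,0],[255,0,0,0,0,0,0],[255,0,0,0,0,0,0]]

```text
clock: 39.6
eef_pos: [627.6, 423.3, 225.1]
tcp_rot: [-0.177, -2.617, -0.045]
force: [5.5, -0.4, 3.9]
width: 52.2
finger_force: 63.4
```

```bash
python3 -c "
from h import *
st(); p,r=place(-90); plan(p,r)"
```

```text
t 39.6 F tool [-2.8  0.3 -6.1] M [-0.03 -0.94 -0.07] w 52.2 p [627.6 423.3 225.1] yaw 172.2 j [ 0.46  0.92  0.82  0.29  1.84 -0.96] axis [731.7 409.1]
turn [-0.     0.004 -0.002] shift [-0.0086 -0.0009  0.0008] |d| 0.0087
```

Call:
carry_out:
  motion:
    - [[255,-0.0022,0,0.0001,0,0,0],[255,-0.0017,0,0.001,0,0,0],[255,0,0,0,0,0,0],[255,0,0,0,0,0,0]]

```text
clock: 40.0
eef_pos: [630.1, 422.9, 221.5]
tcp_rot: [-0.177, -2.615, -0.044]
force: [5.3, -0.7, 3.6]
width: 52.2
finger_force: 63.5
```

```bash
python3 -c "
from h import *
st(); p,r=place(-90); plan(p,r)"
```

```text
t 40.0 F tool [-2.8 -0.  -5.8] M [ 0.02 -0.75 -0.04] w 52.2 p [630.1 422.9 221.5] yaw 172.2 j [ 0.45  0.93  0.81  0.29  1.84 -0.97] axis [734.1 408.8]
turn [-0.001  0.003 -0.002] shift [-0.0047 -0.0008 -0.001 ] |d| 0.0049
```

Call:
carry_out:
  motion:
    - [[255,-0.002,0,0.0005,0,0,0],[255,-0.0017,0,0.001,0,0,0],[255,0,0,0,0,0,0],[255,0,0,0,0,0,0]]

```text
clock: 40.4
eef_pos: [631.5, 423.0, 220.3]
tcp_rot: [-0.174, -2.612, -0.044]
force: [-4.1, -2.8, 15.1]
width: 52.2
finger_force: 64.1
```

```bash
python3 -c "
from h import *
st(); p,r=place(-90); plan(p,r)"
```

```text
t 40.4 F tool [ 10.7  -3.4 -11.2] M [ 0.61  1.53 -0.07] w 52.2 p [631.5 423.  220.3] yaw 172.3 j [ 0.45  0.94  0.8   0.29  1.85 -0.97] axis [735.3 409.1]
turn [-0.002 -0.001 -0.   ] shift [-0.0029 -0.0011 -0.0014] |d| 0.0034
```

Call:
carry_out:
  motion:
    - [[150,0,0,0,0,0,0],[58,0,0,0,0,0,0],[58,0,0,0,0,0,0],[58,0,0,0,0,0,0],[58,0,0,0,0,0,0],[58,0,0,-0.01,0,0,0],[58,0,0,-0.03,0,0,0],[58,0,0,-0.04,0,0,0],[58,0,0,-0.04,0,0,0],[58,0,0,0,0,0,0],[58,0,0,0,0,0,0]]

```text
clock: 41.5
eef_pos: [692.6, 414.5, 324.5]
tcp_rot: [-0.177, -2.618, -0.047]
force: [0.2, 0.1, -0.6]
width: 66.1
finger_force: 0.0
```

```bash
sed -i 's/LO=np.array(\[550.6,342.,0\])/LO=np.array([550.6,342.,0])+3*LX/' h.py; python3 -c "
from h import *
st(); p,r=pick(0); plan(p+[0,0,80],down(9.7,-30)); 
w,_=pick(0); plan(w+[0,0,150],down(172.35,0)) 
q=imaging.get_image('side'); t=imaging.get_image('top')
c=place(-90)[0]
print('top pix of slot',proj(t,LO-5*LX-90*LY+[0,0,54.5]),proj(q,LO-5*LX-90*LY+[0,0,54.5]))
u,v=map(int,proj(q,LO-5*LX-90*LY+[0,0,54.5])); print(q['pixels'][v-18:v+18:2,u-18:u+20:2].max(2))
"
```

```text
t 41.5 F tool [-0.4  0.1  0.5] M [ 0.01 -0.23  0.02] w 66.1 p [692.6 414.5 324.5] yaw 172.3 j [ 0.41  1.08  0.39  0.31  2.11 -0.92] axis [796.7 400.4]
turn [ 0.008 -0.219  2.87 ] shift [-0.0844  0.439   0.1297] |d| 0.4654
turn [ 0.    -0.518 -0.001] shift [ 7.000e-04 -4.601e-01  1.000e-04] |d| 0.4601
top pix of slot (np.float64(120.46075124223594), np.float64(189.94923338626182)) (np.float64(228.06289849252576), np.float64(279.68609534814277))
[[213 213 214 214 215 215 214 196  93  94  74  94  97  89 102  73  59  59
   61]
 [214 215 215 216 217 215 214 130  86  97  68  96  94  94 101  61  58  58
   59]
 [214 214 217 219 219 219 214  83  70  66  84  86  69 104  93  59  59  56
   60]
 [215 216 219 218 219 219 160  58  63  51  63  62  80 128  70  59  57  59
   59]
 [218 218 218 217 203 202  94  56  62  58  62  75 100 133  61  60  58  59
   59]
 [203 168 163 160 157 141  62  60  54  63  67 105 113 112  58  60  58  59
   60]
 [157 155 156 159 158  98  57  62  51  68  83 100 158  72  60  58  60  58
   58]
 [155 156 159 159 152  74  55  61  65  89 102 132 187  59  59  57  59  59
   60]
 [152 159 158 156 116  58  63  52  88  90  97 155 143  57  60  59  60  59
   58]
 [210 184 159 156  90  56  62  65  91 108 108 119  68  58  58  59  60  60
   57]
 [217 216 163 153  64  60  62  90  93 107 115  86  53  58  59  60  58  60
   56]
 [166 197 165 122  60  63  70  99  96 115 100  66  51  58  58  59  59  60
   55]
 [155 157 155  75  55  61  91  96 109 105  92  54  56  58  58  59  60  58
   53]
 [155 156 146  74  63  61  91 106  98 131  88  51  57  58  59  57  59  55
   57]
 [159 153 110  90  77  74 101 101 115 149  73  51  57  58  59  58  59  55
   60]
 [157 153  93  80  83 101 101  61 141 114  74  60  57  59  59  60  60  57
   76]
 [155 149  90  66  55 111  61  74 128  90  88  58  58  60  74  89  84  85
   97]
 [180  96  64  61  55  68  59 114  90  61  82  51  57  60  85  89  84  91
   98]]
```

Call:
carry_out:
  motion:
    - [[58,0,0,0,0,-0.1295,0],[58,0,0,0,0,-0.1295,0],[58,0,0,0,0,-0.1295,0],[58,0,0,0,0,-0.1295,0],[58,0,-0.0418,0,0,0,0],[58,0,-0.0418,0,0,0,0],[58,0,-0.0418,0,0,0,0],[58,0,-0.0418,0,0,0,0],[58,0,-0.0418,0,0,0,0],[58,0,-0.0418,0,0,0,0],[58,0,-0.0418,0,0,0,0],[58,0,-0.0418,0,0,0,0],[58,0,-0.0418,0,0,0,0],[58,0,-0.0418,0,0,0,0],[58,0,-0.0418,0,0,0,0],[58,0,0,0,0,0,0.1183],[58,0,0,0,0,0,0.1183],[58,0,0,0,0,0,0.1183],[58,0,0,0,0,0,0.1183],[58,0,0,0,0,0,0.1183]]

```text
clock: 43.6
eef_pos: [628.6, -40.2, 321.4]
tcp_rot: [-1.119, -2.929, 0.006]
force: [0.6, 0.0, -0.2]
width: 65.8
finger_force: 0.0
```

Call:
carry_out:
  motion:
    - [[58,0,0,0,0,0,0.1183],[58,0,0,0,0,0,0.1183],[58,0,0,0,0,0,0.1183],[58,0,0,0,0,0,0.1183],[58,0,0,0,0,0,0.1183],[58,0,0,0,0,0,0.1183],[58,0,0,0,0,0,0.1183],[58,0,0,0,0,0,0.1183],[58,0,0,0,0,0,0.1183],[58,0,0,0,0,0,0.1183],[58,0,0,0,0,0,0.1183],[58,0,0,0,0,0,0.1183],[58,0,0,0,0,0,0.1183],[58,0,0,0,0,0,0.1183],[58,0,0,0,0,0,0.1183],[58,0,0,0,0,0,0.1183],[58,0,0,0,0,0,0.1183],[58,0,0,0,0,0,0.1183],[58,0,0,0,0,0,0.1183],[58,0,0,0,0,0,0]]

```text
clock: 45.6
eef_pos: [628.8, -40.1, 321.6]
tcp_rot: [3.13, 0.262, -0.011]
force: [-0.8, -0.3, 0.3]
width: 66.0
finger_force: 0.0
```

```bash
python3 -c "
from h import *
st(); p,r=pick(0); plan(p+[0,0,20],r)"
```

```text
t 45.6 F tool [-0.8  0.2 -0.3] M [-0.01 -0.03 -0.  ] w 66.0 p [628.8 -40.1 321.6] yaw 9.6 j [-0.14  0.26  1.49 -0.    1.39  1.26] axis [509.4 -60.3]
turn [-0.001 -0.516 -0.002] shift [0.065  0.0015 0.1094] |d| 0.1272
```

Call:
carry_out:
  motion:
    - [[58,0,0,0,0,-0.129,0],[58,0,0,0,0,-0.129,0],[58,0,0,0,0,-0.129,0],[58,0,0,0,0,-0.129,0],[58,0.0165,0.0015,0.0275,0,0,0],[58,0.0165,0,0.0275,0,0,0],[58,0.0165,0,0.0275,0,0,0],[58,0.0155,0,0.0269,0,0,0],[58,0.003,0,0.006,0,0,0],[58,0,0,0,0,0,0],[58,0,0,0,0,0,0]]

```text
clock: 46.7
eef_pos: [632.3, -42.1, 191.0]
tcp_rot: [2.984, 0.253, -0.792]
force: [0.2, 0.7, 0.3]
width: 66.0
finger_force: 0.0
```

```bash
python3 -c "
from h import *
st(); p,r=pick(0); plan(p,r)"
```

```text
t 46.7 F tool [ 0.1 -0.7 -0.4] M [-0.01  0.17 -0.03] w 66.0 p [632.3 -42.1 191. ] yaw 9.7 j [-0.11  0.66  1.26 -0.14  1.71  1.31] axis [528.7 -59.7]
turn [ 0.001 -0.005 -0.   ] shift [ 0.007  -0.001   0.0152] |d| 0.0168
```

Call:
carry_out:
  motion:
    - [[58,0.004,-0.001,0.008,0,0,0],[58,0.003,0,0.007,0,0,0],[58,0,0,0,0,0,0],[58,0,0,0,0,0,0],[255,0,0,0,0,0,0],[255,0,0,0,0,0,0],[255,0,0,0,0,0,0],[255,0,0,0,0,0,0],[255,0,0,0,0,0,0]]

```text
clock: 47.6
eef_pos: [631.0, -41.4, 173.9]
tcp_rot: [2.984, 0.251, -0.791]
force: [3.1, 0.0, 5.8]
width: 51.8
finger_force: 63.1
```

```bash
python3 -c "
from h import *
st()"
```

```text
t 47.6 F tool [-0.2  0.5 -6.6] M [-0.02  0.14 -0.04] w 51.8 p [631.  -41.4 173.9] yaw 9.6 j [-0.11  0.68  1.27 -0.14  1.69  1.32] axis [527.3 -58.9]
```

Call:
carry_out:
  motion:
    - [[255,0.0035,0,-0.0022,0,0,0],[255,0.0035,0,-0.0022,0,0,0],[255,0.0035,0,-0.002,0,0,0],[255,0.0035,0,-0.002,0,0,0],[255,0.0035,0,-0.002,0,0,0],[255,0.0035,0,-0.002,0,0,0],[255,0.0035,0,-0.002,0,0,0],[255,0,0,0,0,0,0],[255,-0.005,0,-0.0087,0,0,0],[255,-0.015,0,-0.026,0,0,0],[255,-0.0175,0,-0.03,0,0,0],[255,-0.0175,0,-0.03,0,0,0],[255,-0.0175,0,-0.03,0,0,0],[255,0,0,0,0,0.13,0],[255,0,0,0,0,0.13,0],[255,0,0,0,0,0.13,0],[255,0,0,0,0,0.13,0],[255,0,0,0,0,0,0]]

```text
clock: 49.4
eef_pos: [656.6, -36.7, 318.2]
tcp_rot: [3.13, 0.263, 0.006]
force: [-0.2, 0.9, -1.1]
width: 52.2
finger_force: 62.9
```

Call:
carry_out:
  motion:
    - [[255,0,0,0,0,0,-0.1183],[255,0,0,0,0,0,-0.1183],[255,0,0,0,0,0,-0.1183],[255,0,0,0,0,0,-0.1183],[255,0,0,0,0,0,-0.1183],[255,0,0,0,0,0,-0.1183],[255,0,0,0,0,0,-0.1183],[255,0,0,0,0,0,-0.1183],[255,0,0,0,0,0,-0.1183],[255,0,0,0,0,0,-0.1183],[255,0,0,0,0,0,-0.1183],[255,0,0,0,0,0,-0.1183],[255,0,0,0,0,0,-0.1183],[255,0,0,0,0,0,-0.1183],[255,0,0,0,0,0,-0.1183],[255,0,0,0,0,0,-0.1183],[255,0,0,0,0,0,-0.1183],[255,0,0,0,0,0,-0.1183],[255,0,0,0,0,0,-0.1183],[255,0,0,0,0,0,-0.1183]]

```text
clock: 51.4
eef_pos: [657.4, -36.5, 317.4]
tcp_rot: [-0.931, -2.997, 0.004]
force: [-0.1, 0.1, -0.3]
width: 52.2
finger_force: 62.9
```

```bash
python3 -c "
from h import *
st(); p,r=place(0); plan(p+[0,0,100],down(172.35,0))"
```

```text
t 51.4 F tool [ 0.1 -0.   0.3] M [ 0.    0.02 -0.02] w 52.2 p [657.4 -36.5 317.4] yaw 145.5 j [-0.13  0.34  1.41 -0.    1.4  -1.1 ] axis [ 757.1 -105.1]
turn [-0.003 -0.004 -0.469] shift [ 0.0867  0.361  -0.0026] |d| 0.3712
```

Call:
carry_out:
  motion:
    - [[255,0,0,0,0,0,-0.1173],[255,0,0,0,0,0,-0.1173],[255,0,0,0,0,0,-0.1173],[255,0,0,0,0,0,-0.1173],[255,0.0096,0.0401,0,0,0,0],[255,0.0096,0.0401,0,0,0,0],[255,0.0096,0.0401,0,0,0,0],[255,0.0096,0.0401,0,0,0,0],[255,0.0096,0.0401,0,0,0,0],[255,0.0096,0.0401,0,0,0,0],[255,0.0096,0.0401,0,0,0,0],[255,0.0096,0.0401,0,0,0,0],[255,0.0096,0.0401,0,0,0,0],[255,0,0,0,0,0.13,0],[255,0,0,0,0,0.13,0],[255,0,0,0,0,0.13,0],[255,0,0,0,0,0.13,0],[255,0,0,0,0,0,0],[255,0,0,0,0,0,0]]

```text
clock: 53.3
eef_pos: [622.1, 332.6, 316.0]
tcp_rot: [-0.182, -2.618, -0.044]
force: [0.3, 0.7, -0.2]
width: 52.0
finger_force: 63.1
```

```bash
cat >>h.py <<'E'
def pre(y,a=10,n=1.5):
    "point a mm up the slope and n mm off the rail"
    p,r=place(y); plan(p+a*(.5*LX+[0,0,.866])+n*(-.866*LX+[0,0,.5]),r)
E
python3 -c "
from h import *
st(); pre(0,30,2); pre(0,10,1)"
```

```text
t 53.3 F tool [-0.3  0.7  0.1] M [-0.02 -0.32  0.02] w 52.0 p [622.1 332.6 316. ] yaw 172.0 j [ 0.36  0.7   0.97  0.25  1.93 -1.04] axis [726.1 318. ]
turn [-0.     0.005 -0.006] shift [-0.0208 -0.0002  0.0676] |d| 0.0707
turn [-0.     0.005 -0.006] shift [-0.0376 -0.0002  0.0784] |d| 0.087
```

Call:
carry_out:
  motion:
    - [[255,-0.007,0,0.0225,0,0.001,-0.002],[255,-0.007,0,0.0225,0,0.002,-0.002],[255,-0.007,0,0.0225,0,0.002,-0.002],[255,-0.0056,0,0.0036,0,0,0],[255,-0.0056,0,0.0036,0,0,0],[255,-0.0056,0,0.0036,0,0,0],[255,0,0,0,0,0,0],[255,0,0,0,0,0,0]]

```text
clock: 54.1
eef_pos: [616.0, 333.6, 231.2]
tcp_rot: [-0.173, -2.613, -0.05]
force: [-0.4, -0.3, -1.3]
width: 52.3
finger_force: 63.1
```

```bash
python3 -c "
from h import *
st(); pre(0,0,0); pre(0,5,.5)"
```

```text
t 54.1 F tool [-0.4 -0.4  1.3] M [-0.02 -0.28 -0.02] w 52.3 p [616.  333.6 231.2] yaw 172.5 j [ 0.36  0.76  1.05  0.25  1.8  -1.08] axis [719.9 319.9]
turn [0.002 0.    0.002] shift [-0.0088 -0.0004  0.0078] |d| 0.0117
turn [0.002 0.    0.002] shift [-0.0047 -0.0004  0.0048] |d| 0.0068
```

Call:
carry_out:
  motion:
    - [[255,-0.0024,0,0.0024,0,0,0],[255,-0.0023,0,0.0024,0,0,0],[255,0,0,0,0,0,0],[255,0,0,0,0,0,0]]

```text
clock: 54.5
eef_pos: [617.0, 333.4, 223.7]
tcp_rot: [-0.173, -2.612, -0.049]
force: [-0.6, -0.3, -1.9]
width: 52.4
finger_force: 63.0
```

```bash
python3 -c "
from h import *
st(); pre(0,0,0)"
```

```text
t 54.5 F tool [-0.5 -0.4  1.9] M [ 0.04 -0.35 -0.02] w 52.4 p [617.  333.4 223.7] yaw 172.4 j [ 0.36  0.77  1.04  0.25  1.79 -1.08] axis [720.8 319.7]
turn [ 0.001 -0.001  0.001] shift [-0.0041 -0.0003  0.0018] |d| 0.0045
```

Call:
carry_out:
  motion:
    - [[255,-0.0017,0,0.001,0,0,0],[255,-0.0017,0,0.001,0,0,0],[255,-0.0009,0,0.0005,0,0,0],[255,0,0,0,0,0,0],[255,0,0,0,0,0,0]]

```text
clock: 55.0
eef_pos: [619.0, 333.5, 221.2]
tcp_rot: [-0.171, -2.61, -0.049]
force: [-8.6, -1.2, 9.6]
width: 52.2
finger_force: 63.7
```

```bash
python3 -c "
from h import *
st(); pre(0,0,0)"
```

```text
t 55.0 F tool [12.  -2.3 -4.1] M [ 0.39  1.58 -0.02] w 52.2 p [619.  333.5 221.2] yaw 172.5 j [ 0.36  0.78  1.04  0.25  1.79 -1.09] axis [722.7 319.8]
turn [ 0.001 -0.003  0.003] shift [-0.0012 -0.0006  0.0006] |d| 0.0015
```

Call:
carry_out:
  motion:
    - [[255,0.0003,0,0.0018,0,0,0],[255,0,0,0,0,0,0],[255,0,0,0,0,0,0]]

```text
clock: 55.3
eef_pos: [618.3, 333.5, 221.0]
tcp_rot: [-0.172, -2.611, -0.05]
force: [-5.7, -2.8, 14.2]
width: 52.0
finger_force: 64.1
```

```bash
python3 -c "
from h import *
st(); pre(0,0,0)"
```

```text
t 55.3 F tool [11.7 -3.5 -9.7] M [ 0.64  1.72 -0.03] w 52.0 p [618.3 333.5 221. ] yaw 172.5 j [ 0.36  0.78  1.04  0.25  1.79 -1.09] axis [722.1 319.9]
turn [ 0.002 -0.002  0.003] shift [-0.0016 -0.0006  0.0001] |d| 0.0017
```

Seated on the board (upward 14 N). Release, retreat, head back for the third.

Call:
carry_out:
  motion:
    - [[150,0,0,0,0,0,0],[58,0,0,0,0,0,0],[58,0,0,0,0,0,0],[58,0,0,0,0,0,0],[58,0,0,0,0,0,0],[58,0,0,-0.01,0,0,0],[58,0,0,-0.03,0,0,0],[58,0,0,-0.04,0,0,0],[58,0,0,-0.04,0,0,0],[58,0,0,0,0,-0.1295,0],[58,0,0,0,0,-0.1295,0],[58,0,0,0,0,-0.1295,0],[58,0,0,0,0,-0.1295,0],[58,0,0,0,0,0,0],[58,0,0,0,0,0,0]]

```text
clock: 56.8
eef_pos: [677.5, 325.2, 322.9]
tcp_rot: [-0.208, -3.125, -0.004]
force: [0.1, -1.0, 0.8]
width: 65.9
finger_force: 0.0
```

```bash
python3 -c "
from h import *
st(); w,_=pick(90); plan(w+[0,0,150],down(172.35,0))
q=imaging.get_image('side')
for y in(-90,0):
  u,v=map(int,proj(q,LO-5*LX+y*LY+[0,0,54.5])); print(u,v);print(q['pixels'][v-16:v+16:2,u-18:u+20:2].max(2))
"
```

```text
t 56.8 F tool [-0.2 -0.9 -0.8] M [-0.03 -0.02 -0.01] w 65.9 p [677.5 325.2 322.9] yaw 172.4 j [ 0.38  0.59  1.07  0.01  1.49 -1.06] axis [797.4 309.2]
turn [ 0.002 -0.01   0.001] shift [ 0.0245 -0.2837 -0.0014] |d| 0.2847
228 279
[[218 218 218 218 218 217 216 116  57  64  90 130 110 105  91  59  58  59
   60]
 [218 216 215 212 201 168 161  71  59  70 120 112 109 102  92  52  58  77
   87]
 [200 164 160 160 154 154 116  58  92  90 110 105  86 127  71  55  57  58
   73]
 [154 154 154 154 157 154  87  81  93 124 110  82 101 132  58  59  56  59
   87]
 [156 155 156 154 155 142  88  90  80 114  76 106 137 121  53  57  58  63
   89]
 [155 154 156 162 178 118  84  93  69  86  83 105 188  86  57  56  59  73
   89]
 [162 187 213 214 211 106  83  93  93 105 103 137 186  60  59  58  59  87
   90]
 [158 210 218 217 161  87  94  68 117  93 120 156 143  58  60  61  65  89
   86]
 [157 209 217 215 127  84  92  85 111 117 111 118  67  57  83  88  87  90
   85]
 [163 216 218 208  95  89  90 109  95 118 114  86  53  59  85  90  89  89
   82]
 [162 216 217 165  88  93  88 101 102 115  99  72  51  62  8
[... 1031 characters left out ...]
  95  79 108 127 128 174  58  61  78  75  64
   61]
 [212 213 214 215 208  92  68  63  98 120 103 116  77  59  58  56  58  61
   61]
 [217 217 218 218 163  64  66  74 110 148 114  96  57  58  58  57  59  60
   58]
 [218 219 217 213  82  55  66 112 123 116 101  89  52  58  57  59  59  58
   59]
 [217 215 212 187  59  63  62 123 111 120  98  66  53  58  69  86  84  59
   59]
 [166 158 154  89  58  91 110 114 103 102 129  57  59  57  80  89  86  61
   60]
 [155 155 148  70  80  99 119 105  80 111 118  52  58  58  63  90  88  62
   62]
 [154 155 125  84  93  88 115  83  95 129  71  54  57  58  72  89  87  85
   62]
 [158 155  95  79  97  95  78  88 128 184  59  59  57  59  87  87  87  89
   64]]
```

Call:
carry_out:
  motion:
    - [[58,0.0035,-0.0405,0,0,0,0],[58,0.0035,-0.0405,0,0,0,0],[58,0.0035,-0.0405,0,0,0,0],[58,0.0035,-0.0405,0,0,0,0],[58,0.0035,-0.0405,0,0,0,0],[58,0.0035,-0.0405,0,0,0,0],[58,0.0035,-0.0405,0,0,0,0],[58,0,0,0,0,0,0.1183],[58,0,0,0,0,0,0.1183],[58,0,0,0,0,0,0.1183],[58,0,0,0,0,0,0.1183],[58,0,0,0,0,0,0.1183],[58,0,0,0,0,0,0.1183],[58,0,0,0,0,0,0.1183],[58,0,0,0,0,0,0.1183],[58,0,0,0,0,0,0.1183],[58,0,0,0,0,0,0.1183],[58,0,0,0,0,0,0.1183],[58,0,0,0,0,0,0.1183]]

```text
clock: 58.75
eef_pos: [616.7, 46.9, 321.8]
tcp_rot: [-2.201, -2.228, 0.005]
force: [-0.4, 0.3, 0.4]
width: 66.0
finger_force: 0.0
```

Call:
carry_out:
  motion:
    - [[58,0,0,0,0,0,0.1183],[58,0,0,0,0,0,0.1183],[58,0,0,0,0,0,0.1183],[58,0,0,0,0,0,0.1183],[58,0,0,0,0,0,0.1183],[58,0,0,0,0,0,0.1183],[58,0,0,0,0,0,0.1183],[58,0,0,0,0,0,0.1183],[58,0,0,0,0,0,0.1183],[58,0,0,0,0,0,0.1183],[58,0,0,0,0,0,0.1183],[58,0,0,0,0,0,0.1183],[58,0,0,0,0,-0.129,0],[58,0,0,0,0,-0.129,0],[58,0,0,0,0,-0.129,0],[58,0,0,0,0,-0.129,0],[58,0,0,0,0,0,0],[58,0,0,0,0,0,0]]

```text
clock: 60.55
eef_pos: [616.9, 47.2, 320.8]
tcp_rot: [2.988, 0.255, -0.796]
force: [-0.1, 0.0, 0.1]
width: 66.0
finger_force: 0.0
```

```bash
python3 -c "
from h import *
st(); p,r=pick(90); plan(p+[0,0,20],r)"
```

```text
t 60.55 F tool [-0.1 -0.  -0. ] M [0.   0.24 0.04] w 66.0 p [616.9  47.2 320.8] yaw 9.8 j [ 0.02  0.5   1.24 -0.08  1.91  1.41] axis [513.4  29.2]
turn [-0.005 -0.003  0.002] shift [ 0.062  -0.0004  0.1102] |d| 0.1264
```

Call:
carry_out:
  motion:
    - [[58,0.0155,0,0.0275,0,0,0],[58,0.0155,0,0.0275,0,0,0],[58,0.0155,0,0.0275,0,0,0],[58,0.0155,0,0.0275,0,0,0],[58,0.003,0,0.006,0,0,0],[58,0,0,0,0,0,0],[58,0,0,0,0,0,0]]

```text
clock: 61.25
eef_pos: [615.4, 47.6, 190.9]
tcp_rot: [2.988, 0.255, -0.793]
force: [-0.5, 0.2, 0.6]
width: 66.1
finger_force: 0.0
```

```bash
python3 -c "
from h import *
st(); p,r=pick(90); plan(p,r)"
```

```text
t 61.25 F tool [-0.7 -0.3 -0.4] M [0.02 0.27 0.01] w 66.1 p [615.4  47.6 190.9] yaw 9.8 j [ 0.02  0.63  1.32 -0.07  1.71  1.43] axis [511.8  29.6]
turn [-0.003 -0.005  0.002] shift [0.0083 0.0002 0.0144] |d| 0.0166
```

Call:
carry_out:
  motion:
    - [[58,0.0045,0,0.0075,0,0,0],[58,0.0038,0,0.0065,0,0,0],[58,0,0,0,0,0,0],[58,0,0,0,0,0,0],[255,0,0,0,0,0,0],[255,0,0,0,0,0,0],[255,0,0,0,0,0,0],[255,0,0,0,0,0,0],[255,0,0,0,0,0,0]]

```text
clock: 62.15
eef_pos: [615.2, 47.8, 173.1]
tcp_rot: [2.987, 0.255, -0.796]
force: [2.1, 0.8, 6.1]
width: 52.1
finger_force: 63.1
```

Call:
carry_out:
  motion:
    - [[255,0.0035,0,-0.0021,0,0,0],[255,0.0035,0,-0.0021,0,0,0],[255,0.0035,0,-0.002,0,0,0],[255,0.0035,0,-0.002,0,0,0],[255,0.0035,0,-0.002,0,0,0],[255,0.0035,0,-0.002,0,0,0],[255,0.0035,0,-0.002,0,0,0],[255,0,0,0,0,0,0],[255,-0.005,0,-0.0087,0,0,0],[255,-0.015,0,-0.026,0,0,0],[255,-0.0175,0,-0.03,0,0,0],[255,-0.0175,0,-0.03,0,0,0],[255,-0.0175,0,-0.03,0,0,0],[255,0,0,0,0,0.13,0],[255,0,0,0,0,0.13,0],[255,0,0,0,0,0.13,0],[255,0,0,0,0,0.13,0],[255,0,0,0,0,0,0]]

```text
clock: 63.95
eef_pos: [641.0, 51.8, 317.2]
tcp_rot: [-3.126, -0.265, -0.001]
force: [-0.7, 0.2, -0.3]
width: 52.1
finger_force: 63.0
```

Call:
carry_out:
  motion:
    - [[255,0,0,0,0,0,-0.1183],[255,0,0,0,0,0,-0.1183],[255,0,0,0,0,0,-0.1183],[255,0,0,0,0,0,-0.1183],[255,0,0,0,0,0,-0.1183],[255,0,0,0,0,0,-0.1183],[255,0,0,0,0,0,-0.1183],[255,0,0,0,0,0,-0.1183],[255,0,0,0,0,0,-0.1183],[255,0,0,0,0,0,-0.1183],[255,0,0,0,0,0,-0.1183],[255,0,0,0,0,0,-0.1183],[255,0,0,0,0,0,-0.1183],[255,0,0,0,0,0,-0.1183],[255,0,0,0,0,0,-0.1183],[255,0,0,0,0,0,-0.1183],[255,0,0,0,0,0,-0.1183],[255,0,0,0,0,0,-0.1183],[255,0,0,0,0,0,-0.1183],[255,0,0,0,0,0,-0.1183]]

```text
clock: 65.95
eef_pos: [641.8, 51.8, 316.5]
tcp_rot: [-0.928, -2.993, -0.001]
force: [-0.2, 0.2, -1.4]
width: 52.3
finger_force: 63.0
```

```bash
python3 -c "
from h import *
st(); p,r=place(90); plan(p+[0,0,100],down(172.35,0))"
```

```text
t 65.95 F tool [0.3 0.1 1.4] M [-0.02 -0.01  0.01] w 52.3 p [641.8  51.8 316.5] yaw 145.6 j [ 0.    0.3   1.45  0.    1.39 -0.97] axis [741.6 -16.6]
turn [-0.    -0.008 -0.468] shift [ 0.0595  0.1855 -0.0036] |d| 0.1948
```

Call:
carry_out:
  motion:
    - [[255,0,0,0,0,0,-0.117],[255,0,0,0,0,0,-0.117],[255,0,0,0,0,0,-0.117],[255,0,0,0,0,0,-0.117],[255,0.0119,0.0371,0,0,0,0],[255,0.0119,0.0371,0,0,0,0],[255,0.0119,0.0371,0,0,0,0],[255,0.0119,0.0371,0,0,0,0],[255,0.0119,0.0371,0,0,0,0],[255,0,0,0,0,0.129,0],[255,0,0,0,0,0.129,0],[255,0,0,0,0,0.129,0],[255,0,0,0,0,0.129,0],[255,0,0,0,0,0,0],[255,0,0,0,0,0,0]]

```text
clock: 67.45
eef_pos: [609.1, 243.6, 316.5]
tcp_rot: [-0.181, -2.618, -0.05]
force: [-0.1, 0.1, -0.2]
width: 52.4
finger_force: 63.1
```

```bash
python3 -c "
from h import *
st(); pre(90,30,2); pre(90,10,1)"
```

```text
t 67.45 F tool [-0.   0.1  0.2] M [ 0.03 -0.31 -0.04] w 52.4 p [609.1 243.6 316.5] yaw 172.1 j [ 0.25  0.57  1.15  0.2   1.9  -1.17] axis [713.2 229.2]
turn [ 0.003  0.005 -0.003] shift [-0.022  -0.0002  0.0675] |d| 0.071
turn [ 0.003  0.005 -0.003] shift [-0.0388 -0.0002  0.0784] |d| 0.0875
```

Call:
carry_out:
  motion:
    - [[255,-0.0073,0,0.0225,0.001,0.002,-0.001],[255,-0.0073,0,0.0225,0.001,0.002,-0.001],[255,-0.0073,0,0.0225,0.001,0.001,-0.001],[255,-0.0056,0,0.0036,0,0,0],[255,-0.0056,0,0.0036,0,0,0],[255,-0.0056,0,0.0036,0,0,0],[255,0,0,0,0,0,0],[255,0,0,0,0,0,0]]

```text
clock: 68.25
eef_pos: [603.8, 244.7, 231.1]
tcp_rot: [-0.175, -2.614, -0.05]
force: [0.3, 0.0, -1.3]
width: 52.4
finger_force: 63.1
```

```bash
python3 -c "
from h import *
st(); pre(90,5,.5); pre(90,0,0)"
```

```text
t 68.25 F tool [-0.9  0.1  1. ] M [-0.   -0.32  0.03] w 52.4 p [603.8 244.7 231.1] yaw 172.4 j [ 0.25  0.64  1.22  0.19  1.77 -1.2 ] axis [707.7 230.9]
turn [0.002 0.001 0.001] shift [-0.0048 -0.0007  0.0046] |d| 0.0067
turn [0.002 0.001 0.001] shift [-0.0089 -0.0007  0.0076] |d| 0.0117
```

Call:
carry_out:
  motion:
    - [[255,-0.0024,0,0.0023,0,0,0],[255,-0.0023,0,0.0023,0,0,0],[255,0,0,0,0,0,0],[255,0,0,0,0,0,0]]

```text
clock: 68.65
eef_pos: [605.0, 244.5, 223.8]
tcp_rot: [-0.175, -2.612, -0.05]
force: [0.5, 0.5, -0.9]
width: 52.3
finger_force: 63.1
```

```bash
python3 -c "
from h import *
st(); pre(90,0,0)"
```

```text
t 68.65 F tool [-0.8  0.6  0.5] M [-0.01 -0.29 -0.01] w 52.3 p [605.  244.5 223.8] yaw 172.4 j [ 0.25  0.65  1.22  0.19  1.76 -1.2 ] axis [708.8 230.6]
turn [ 0.002 -0.001  0.   ] shift [-0.0042 -0.0006  0.0018] |d| 0.0046
```

Call:
carry_out:
  motion:
    - [[255,-0.0014,0,0.0012,0,0,0],[255,-0.0014,0,0.0012,0,0,0],[255,-0.0008,0,0.0012,0,0,0],[255,0,0,0,0,0,0],[255,0,0,0,0,0,0]]

```text
clock: 69.15
eef_pos: [606.5, 244.4, 220.0]
tcp_rot: [-0.174, -2.613, -0.05]
force: [-0.4, -2.1, 5.2]
width: 52.4
finger_force: 63.5
```

```bash
python3 -c "
from h import *
st(); pre(90,0,0)"
```

```text
t 69.15 F tool [ 2.7 -2.2 -4.4] M [ 0.21  0.31 -0.13] w 52.4 p [606.5 244.4 220. ] yaw 172.4 j [ 0.25  0.66  1.21  0.19  1.76 -1.2 ] axis [710.4 230.5]
turn [ 0.002 -0.     0.001] shift [-0.001  -0.0007 -0.0006] |d| 0.0014
```

Call:
carry_out:
  motion:
    - [[255,-0.0017,0,-0.0007,0,0,0],[255,0,0,0,0,0,0],[255,0,0,0,0,0,0]]

```text
clock: 69.45
eef_pos: [607.5, 244.4, 219.8]
tcp_rot: [-0.173, -2.61, -0.05]
force: [-7.1, -0.5, 9.3]
width: 52.6
finger_force: 63.6
```

```bash
python3 -c "
from h import *
st(); pre(90,0,0)"
```

```text
t 69.45 F tool [10.7 -1.4 -4.5] M [ 0.21  1.45 -0.04] w 52.6 p [607.5 244.4 219.8] yaw 172.4 j [ 0.25  0.67  1.21  0.19  1.76 -1.2 ] axis [711.2 230.6]
turn [ 0.002 -0.003  0.001] shift [-0.0001 -0.0008 -0.0003] |d| 0.0009
```

Against the lip. Release and retreat to a spot out of both views, then look.

Call:
carry_out:
  motion:
    - [[150,0,0,0,0,0,0],[58,0,0,0,0,0,0],[58,0,0,0,0,0,0],[58,0,0,0,0,0,0],[58,0,0,0,0,0,0],[58,0,0,-0.01,0,0,0],[58,0,0,-0.03,0,0,0],[58,0,0,-0.04,0,0,0],[58,0,0,-0.04,0,0,0],[58,0,0,0,0,-0.1295,0],[58,0,0,0,0,-0.1295,0],[58,0,0,0,0,-0.1295,0],[58,0,0,0,0,-0.1295,0],[58,0,-0.04,-0.01,0,0,0],[58,0,-0.045,-0.01,0,0,0],[58,0,-0.045,-0.01,0,0,0],[58,0,-0.045,-0.01,0,0,0],[58,0,-0.045,0,0,0,0],[58,0,-0.045,0,0,0,0],[58,0,0,0,0,0,0]]

```text
clock: 71.45
eef_pos: [632.0, -32.4, 363.3]
tcp_rot: [-0.219, -3.129, -0.001]
force: [0.4, 0.3, 0.2]
width: 66.0
finger_force: 0.0
```

Call:
carry_out:
  motion:
    - [[58,0,-0.045,0,0,0,0],[58,0,-0.045,0,0,0,0],[58,0,-0.045,0,0,0,0],[58,0,0,0,0,0,0],[58,0,0,0,0,0,0]]

```text
clock: 71.95
eef_pos: [614.4, -161.5, 362.4]
tcp_rot: [-0.214, -3.129, -0.004]
force: [-0.5, 0.2, -0.2]
width: 66.2
finger_force: 0.0
```

```bash
python3 -c "
from h import *
st()
q=imaging.get_image('side'); t=imaging.get_image('top')
a=np.hstack([crop(t,92,155,110,83,400,300),crop(q,195,215,100,100,400,300)])
b=np.hstack([crop(t,215,150,180,105,400,300),crop(q,210,125,110,95,400,300)])
cv2.imwrite('pics/fin.png',np.clip(np.vstack([a,b])*1.4,0,255).astype(np.uint8))"
```

```text
t 71.95 F tool [0.6 0.2 0.2] M [ 0.03 -0.06  0.01] w 66.2 p [ 614.4 -161.5  362.4] yaw 172.2 j [-0.34  0.25  1.43  0.    1.47 -1.77] axis [ 734.3 -177.9]
```

View pics/fin.png

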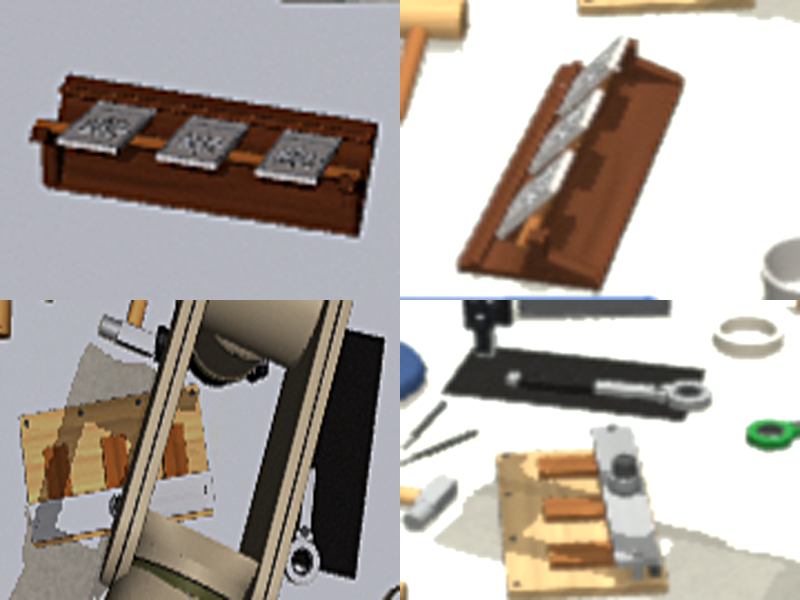

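Call:
carry_out:
  motion:
    - [[58,0,0.045,0,0,0,0],[58,0,0.045,0,0,0,0],[58,0,0.045,0,0,0,0],[58,0,0.045,0,0,0,0],[58,0,0.02,0,0,0,0],[58,0,0,0,0,0,0],[58,0,0,0,0,0,0]]

```text
clock: 72.75
eef_pos: [641.0, 39.4, 362.4]
tcp_rot: [-0.205, -3.129, -0.004]
force: [0.7, 0.3, 0.1]
width: 66.0
finger_force: 0.0
```

```bash
python3 - <<'E'
from h import *
np.set_printoptions(precision=1,suppress=True)
st(); t=imaging.get_image("top")
o=(325,150);p=up(t,*o,75,105);g=p.max(2)
mk=blobs(g<60,100)[0]; hull=np.zeros_like(g); cv2.drawContours(hull,[cv2.convexHull(mk)],-1,255,-1)
print("mat corners",[onz(t,*nat(q,*o),3)[:2] for q in cv2.boxPoints(cv2.minAreaRect(mk))])
for k in blobs((g>90)&(cv2.erode(hull,np.ones((9,9)))>0),3):
    M=cv2.moments(k);c=nat((M["m10"]/M["m00"],M["m01"]/M["m00"]),*o); e=k[:,0]
    print("bright",c,onz(t,*c,18),"rows",e[:,1].min()/S+150,e[:,1].max()/S+150,"cols",e[:,0].min()/S+325,e[:,0].max()/S+325)
print(t["pixels"][226:252:1,340:364].max(2))
E
```

```text
t 72.75 F tool [-0.7  0.4 -0.1] M [-0. -0. -0.] w 66.0 p [641.   39.4 362.4] yaw 172.5 j [-0.   0.3  1.4  0.   1.5 -1.5] axis [761.   23.6]
mat corners [array([ 394.5, -291.5]), array([ 713.1, -341.8]), array([ 693.5, -484.9]), array([ 375.7, -431.3])]
bright (351.53735086100863, 240.772389298893) [ 414.5 -351.    18. ] rows 230.875 248.0 cols 343.0 370.375
bright (353.08671907662904, 218.89830078241653) [ 489.1 -356.4   18. ] rows 208.75 229.875 cols 349.875 356.75
bright (358.1219447396387, 179.42162592986185) [ 626.1 -373.9   18. ] rows 177.875 181.75 cols 356.375 360.75
bright (339.75329662860247, 241.87143148450247) [ 409.8 -310.8   18. ] rows 240.875 244.5 cols 337.625 342.0
[[ 14  13  14  13  12  13  12  13   3  21  96 148 136 135 139   6   9  13
   14  13  16  15  14  14]
 [ 13  16  13  13  12  13  13  14   3  22 115 149 137 138 136   0  11  16
   13  12  13  14  14  13]
 [ 14  15  13  13  13  16  11  12   2  34 141 139 132 138 133   0  10  14
   10  13  14  14  14  14]
 [ 13  14  13  12  13  11  12  11   1  34 131  43  46 112 125   0  11  13
   13  13  16  12  15  13]
 [ 13 
[... 1516 characters left out ...]
40 101  19  96 148 139  98  52  39  35  13  28  77  99 142 133 132
  134 150 109 113  54  51]
 [136 140 143  80  34 134 144 142 143 100  77  66  93 149 142 132 130 117
  140 141 142 146 148 151]
 [136 137 141 144  68  31 126 128 141 141 137 144 140 135 131 129 122 138
  137 137 138 138 139 140]
 [136 136 138 138 104  79  57  90 129 126 118 131 120 132 128 116 137 136
  135 135 136 135 135 136]
 [136 137 137 138 143 144 142 105  98 103 117 120 119 117 139 137 137 136
  135 135 136 136 136 135]
 [136 135 135 136 137 139 139 141 140 141 139 139 138 137 137 135 135 136
  134 135 135 135 135 135]
 [137 135 136 138 135 136 136 136 136 137 137 136 136 136 136 135 136 136
  135 136 132 136 136 134]]
```

```bash
python3 -c "
from h import *
plan((533.5,-362,300),down(172.7)); plan((533.5,-362,178.5),down(172.7))"
```

```text
turn [ 0.002 -0.006 -0.005] shift [ 0.0558 -0.4107  0.0623] |d| 0.4191
turn [ 0.002 -0.006 -0.005] shift [ 0.0558 -0.4107  0.1838] |d| 0.4534
```

Call:
carry_out:
  motion:
    - [[80,0.0056,-0.041,0.002,0,-0.0006,0],[80,0.0056,-0.041,0.002,0,-0.0006,0],[80,0.0056,-0.041,0.004,0,-0.0006,0],[80,0.0056,-0.041,0.006,0,-0.0006,0],[80,0.0056,-0.041,0.006,0,-0.0006,0],[80,0.0056,-0.041,0.006,0,-0.0006,0],[80,0.0056,-0.041,0.006,0,-0.0006,0],[80,0.0056,-0.041,0.01,0,-0.0006,0],[80,0.0056,-0.041,0.01,0,-0.0006,0],[80,0.0056,-0.041,0.01,0,-0.0006,0],[80,0,0,0,0,0,0],[80,0,0,0,0,0,0],[80,0,0,0,0,0,0]]

```text
clock: 74.1
eef_pos: [530.7, -360.9, 300.0]
tcp_rot: [0.211, 3.134, 0.004]
force: [0.4, 0.3, 0.6]
width: 58.8
finger_force: 0.0
```

```bash
python3 -c "
from h import *
st(); plan((533.5,-362,179),down(172.7))"
```

```text
t 74.1 F tool [-0.4  0.4 -0.6] M [ 0.   -0.01  0.05] w 58.8 p [ 530.7 -360.9  300. ] yaw 172.3 j [-0.68  0.31  1.48  0.    1.36 -2.11] axis [ 650.6 -377.2]
turn [ 0.002  0.    -0.007] shift [-0.0029 -0.0007  0.121 ] |d| 0.121
```

Lower, grip, lift a little, shift about 40 mm along the handle (world +x = tool −x), set down.

Call:
carry_out:
  motion:
    - [[80,-0.003,0,0.03,0,0,-0.006],[80,0,0,0.03,0,0,0],[80,0,0,0.03,0,0,0],[80,0,0,0.02,0,0,0],[80,0,0,0.01,0,0,0],[80,0,0,0,0,0,0],[80,0,0,0,0,0,0],[255,0,0,0,0,0,0],[255,0,0,0,0,0,0],[255,0,0,0,0,0,0],[255,0,0,0,0,0,0],[255,0,0,0,0,0,0],[255,0,0,0,0,0,0],[255,0,0,0,0,0,0],[255,0,0,-0.01,0,0,0],[255,0,0,-0.01,0,0,0],[255,0,0,0,0,0,0],[255,0,0,0,0,0,0]]
  grip_force: 90

```text
clock: 75.9
eef_pos: [533.9, -361.5, 200.2]
tcp_rot: [0.201, 3.134, 0.002]
force: [0.4, 0.8, -4.1]
width: 14.8
finger_force: 88.2
```

```bash
python3 -c "
from h import *
st()"
```

```text
t 75.9 F tool [-0.3  0.9  4.1] M [-0.03 -0.19  0.03] w 14.8 p [ 533.9 -361.5  200.2] yaw 172.7 j [-0.68  0.42  1.53  0.    1.19 -2.12] axis [ 653.9 -376.9]
```

Call:
carry_out:
  motion:
    - [[255,-0.014,-0.003,0,0,0,0],[255,-0.014,-0.003,0,0,0,0],[255,-0.014,-0.002,0,0,0,0],[255,0,0,0,0,0,0],[255,0,0,0.008,0,0,0],[255,0,0,0.006,0,0,0],[255,0,0,0.004,0,0,0],[255,0,0,0.002,0,0,0],[255,0,0,0,0,0,0],[255,0,0,0,0,0,0]]

```text
clock: 76.9
eef_pos: [573.8, -374.5, 181.3]
tcp_rot: [-0.201, -3.134, -0.004]
force: [-7.5, 5.0, 14.1]
width: 15.1
finger_force: 90.4
```

```bash
python3 -c "
from h import *
st()"
```

```text
t 76.9 F tool [  8.1   4.  -14.1] M [-0.75  1.41  0.02] w 15.1 p [ 573.8 -374.5  181.3] yaw 172.7 j [-0.65  0.55  1.4   0.    1.2  -2.1 ] axis [ 693.8 -389.9]
```

Down with 14 N. Relax 1 mm, release, rise and move clear.

Call:
carry_out:
  motion:
    - [[255,0,0,-0.0012,0,0,0],[80,0,0,0,0,0,0],[80,0,0,0,0,0,0],[80,0,0,0,0,0,0],[80,0,0,0,0,0,0],[80,0,0,-0.02,0,0,0],[80,0,0,-0.04,0,0,0],[80,0,0,-0.05,0,0,0],[80,0,0,-0.05,0,0,0],[80,-0.004,0.04,-0.01,0,0,0],[80,-0.004,0.045,0,0,0,0],[80,-0.004,0.045,0,0,0,0],[80,-0.004,0.045,0,0,0,0],[80,-0.004,0.045,0,0,0,0],[80,-0.004,0.045,0,0,0,0],[80,-0.004,0.045,0,0,0,0],[80,0,0.045,0,0,0,0],[80,0,0.04,0,0,0,0],[80,0,0,0,0,0,0],[80,0,0,0,0,0,0]]

```text
clock: 78.9
eef_pos: [652.5, 14.3, 351.5]
tcp_rot: [0.197, 3.135, 0.003]
force: [-0.1, 0.3, 0.7]
width: 58.3
finger_force: 0.0
```

```bash
python3 - <<'E'
from h import *
np.set_printoptions(precision=1,suppress=True)
st(); t=imaging.get_image("top")
o=(325,150);p=up(t,*o,75,105);g=p.max(2)
mk=blobs(g<60,100)[0]
print("mat corners",[onz(t,*nat(q,*o),3)[:2] for q in cv2.boxPoints(cv2.minAreaRect(mk))])
hull=np.zeros_like(g); cv2.drawContours(hull,[cv2.convexHull(mk)],-1,255,-1)
for k in blobs((g>90)&(cv2.erode(hull,np.ones((9,9)))>0),3):
    e=k[:,0]; M=cv2.moments(k);c=nat((M["m10"]/M["m00"],M["m01"]/M["m00"]),*o)
    print("bright",onz(t,*c,18),"rows",e[:,1].min()/S+150,e[:,1].max()/S+150,"cols",e[:,0].min()/S+325,e[:,0].max()/S+325)
    r=(e[:,1].max()/S+150); print(" near end x",onz(t,c[0],r,18)[:2])
# ledge check: bright bits along each slot
for y in(-90,0,90):
    print(y,[int(t["pixels"][int(round(v)),int(round(u))].max()) for u,v in (proj(t,LO-5*LX+(y+d)*LY+[0,0,54.5]) for d in(-40,-30,-22,-10,0,10,22,30,40))])
E
```

```text
t 78.9 F tool [ 0.1  0.3 -0.7] M [ 0. -0.  0.] w 58.3 p [652.5  14.3 351.5] yaw 172.8 j [-0.1  0.3  1.4  0.   1.4 -1.5] axis [772.6  -0.9]
mat corners [array([ 413.7, -294.3]), array([ 712.8, -344.1]), array([ 691.9, -487.1]), array([ 393.6, -434.1])]
bright [ 454.5 -360.2   18. ] rows 219.125 237.75 cols 346.875 362.375
 near end x [ 425.  -360.1]
bright [ 529.  -369.3   18. ] rows 197.5 218.0 cols 353.875 360.75
 near end x [ 492.5 -369.2]
bright [ 665.6 -387.5   18. ] rows 166.875 170.625 cols 360.25 364.625
 near end x [ 657.2 -387.5]
-90 [50, 65, 88, 82, 105, 66, 50, 37, 44]
0 [51, 46, 68, 49, 84, 58, 67, 54, 39]
90 [60, 52, 89, 95, 70, 63, 73, 46, 49]
```

```bash
python3 -c "
from rig import ctrl
print(ctrl.finish_job())"
```

```text
the job is handed in; nothing more can be done
None
```

The job is handed in: I slackened the clamp screw by an estimated 200° or more in three ratchet strokes, leaned all three plaques on the ledge with feet at the lip and backs on the rail, and laid the spanner flat on its mat, re-laying it there after it got knocked partly off; the bystanders were left alone.

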